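# Clear the condiment caddy, swap the soup tin for the herb jar, and refill the caddy

### The arm

A 6-joint arm with a two-finger parallel gripper is mounted at the origin on a cart in front of the work surface, level with it; the furniture and walls round the work are solid. World frame = base frame: x ahead of the robot, y to its left, z up, the work surface at z = 0. Lengths are in m, angles in degrees, forces in N, time in s.
With the tool pointing down it reaches from about 0.25 to 0.725 m from the base axis. Payload 4 kg.
Tool frame: the origin (TCP) lies at the very end of the fingers, on their centre line; the grasp point (between the pads) lies 19 mm behind it; z points along the fingers, y is the line along which they close (so a half turn about z gives the same grasp; the last joint's range is limited). The gripper opens to 85 mm and grips with 20 to 120 N. Pads are 22 mm wide; open, the fingers measure 114 mm over their backs; the gripper's body (76 mm by 85 mm) begins 54 mm behind the grasp point. The pads swing forward as they close: fully open they stand 13 mm farther back than shut.
Start: joints at [-72.25, 13.785, 0.286, 76.501, 0, 90], TCP at [0.152, -0.476, 0.231] pointing down, gripper open.
Joint ranges: [-155.79, 155.79], [-60.16, 107.12], [-62.33, 73.08], [-114, 123.19], [-81.49, 82.49], [-180, 180]. Speed limits (degrees/s): [159.86, 159.86, 180, 180, 180, 180].

### API

Orientations are given as a 3x3 rotation matrix whose columns are the frame's x, y, z axes.
In Python, from cell import readout, optics, manip gives the robot as it stands. The module is installed in compiled form; this text tells all that it offers.
- The arm moves only by the tool send_rows, never from a script. Its argument "targets" is a list that holds one entry, the list of rows, each a list of 7 numbers: the closure, from -1 (fully open) to 1 (shut), then the shift along the tool's x, y, z in cm, then the turn, a rotation vector about the tool's x, y, z in degrees. In form: [[[jaw, tx, ty, tz, wx, wy, wz], ...]]. A call has 1 to 10 rows; each row shifts and turns the commanded pose from where the row before left it, along the tool's axes as they then stand; what a row does not reach is not made up. A row lasts 1/8 s, in which the tool goes at most 62.5 mm and 10.7 degrees, less where a joint would pass 70% of its speed; a pose out of reach is approached as far as the arm can. A call is refused whole if a number of a shift passes 6.25 or a number of a turn 10.7, either way. A call with a gripper value outside its range is refused whole. The fingers move at their own pace and stop on an object; "squeeze" is the grip in N (left out, the last holds). Time passes only in rows, so rows that do not move let the fingers close. It gives the time, the measured TCP pose, the force, the opening and the grip force at its end, in the units of the state.
- readout.sense(): the state, without advancing time (a new reading comes with each control period).
- optics.read_camera(name): name is "scene" or "top" or "wrist"; returns a dict with "image" (400x640x3 uint8, red, green, blue), "fx", "fy", "cx", "cy" (pixels), "eye" and "rotation" of the camera in the world. Camera axes: x right, y up, looking along -z (the intrinsics and any distortion apply to the point x, -y, -z); pixel columns grow to the right and rows downward; lengths in m; the calibration is good to about 2 mm. The wrist camera is an equidistant fisheye: a pixel r from the principal point sees the ray r / f radians off the axis. A picture is of the moment at which its call begins. There is no depth.
- manip.finish_job(): hands the job in; it is judged then, once.
The state is a dict: "time": time; "joint_pos": joint angles; "dq": joint speeds; "effort": joint torques, N m; "tcp_pos": TCP position; "tool_rot": TCP orientation; "wrist_force": force on the tool from outside, world axes, zero at the start; "ft_torque": the same for the moment, N m; "grip_width": finger opening in m; "gripper_force": force on a finger pad.
Only numpy, scipy, OpenCV 4.12 (cv2) and the standard library are available. Lean on these libraries where they do the work, as an engineer would, in place of code of your own. Each camera call takes 0.05 s, during which the arm holds its last target. There are 200 camera calls.

### The job

The soup tin has been parked in the middle of the wooden condiment caddy, close between the pepper mill and the spice jar, while the herb jar that belongs there stands out on the worktop. First set both the mill and the spice jar aside on the worktop, then take the tin out and stand it on the middle of the round cork trivet ready for lunch, stand the herb jar in the middle of the caddy in its stead, and put the mill and the spice jar back in the caddy, each at the end and on the spot where it stood. Keep everything upright and leave the jam jar, the butter and the beaker where they are.

Things in the scene. Friction and masses are not known exactly. Their poses are not given: they have to be found in the camera images.
- caddy: Open-topped trough of pale wood, fixed, 90 x 220 mm outside; origin: centre of its underside, y along its length, z up. Inside 74 mm wide (x) by 204 mm long (y), floor 8 mm up. Long sides 8 mm thick, tops at 82 mm; end boards 8 mm thick, tops at 100 mm. Places in line at y = +62, 0 (middle), -62 mm. Fingers fit beside the tin only along y, once its neighbours are out.
- mill: Turned brown wooden pepper mill, 170 mm tall, about 0.18 kg, stands at one end of the caddy. Origin: centre of its underside, z up. Foot 58 mm across, tapering to 48 mm at 120 mm; round head 50 mm across at 141 mm (123 to 155 mm), a good grip; small metal finial on top.
- tin: The soup tin that stands in the middle of the caddy at the start: small, round, white and teal, grey metal top, 57 mm across, 72 mm tall, about 0.13 to 0.25 kg. Origin: centre of its underside, z up.
- spice: Spice jar with a dark label and a red cap with a dark orange-ringed top, 106 mm tall, about 0.08 to 0.15 kg. Origin: centre of its underside, z up. Glass body 42 mm across, cap 45 mm across from 85 to 106 mm above the underside. Stands at the other end of the caddy, where only its cap and neck rise above the caddy's sides: grip the cap there.
- herb: Herb jar: clear glass with a green label and a red cap with small green marks on its top, 106 mm tall, about 0.08 to 0.15 kg. Origin: centre of its underside, z up. Glass body 42 mm across, cap 45 mm across from 85 to 106 mm above the underside. It stands alone on the front of the worktop, left or right of the caddy. (Similar jars far back in the corner are not meant.)
- trivet: Round mat of brown cork, 100 mm across, 8 mm thick, fixed on the worktop on the other side of the caddy from the herb jar. Origin: centre of its underside. The tin goes on its middle.
- jam: Jam jar, pink with a white lid, 75 mm across, 112 mm tall, behind the caddy. Origin: centre of its underside. Leave it alone.
- butter: Wrapped block of butter, green and white, 73 x 102 x 37 mm, behind the caddy. Origin: centre of its underside. Leave it alone. Wall cupboards hang above it (x from 0.58 m on, bottoms 0.54 m above the worktop): keep wrist and forearm in front of them.
- beaker: Blue plastic beaker, 72 mm across, 98 mm tall, behind the caddy. Origin: centre of its underside. Leave it alone.
There are look-alikes about, which are no part of the job. There is more than one size of the mill; the job needs the middle-sized.

How it is judged:
By the outcome, as a careful person would: the job done as asked, in the order asked, and still so for the second after the job is handed in, with the robot touching nothing.
It also fails if it takes over 131 s, if anything falls off the work surface, if the arm or the gripper's body presses on something with over 40 N, if the wrist force passes 120 N, or if a joint passes its speed limit or range.

## Working session

There is one attempt and no reset: what is moved stays moved. The work goes in short steps, Python scripts to look and compute and a tool call to move; the robot and the scene stay as the last step left them, time stands still between calls to the robot, and variables do not carry over. Pictures are saved under pics/ and viewed, at most 14 in all, crops included, and the job is handed in when it is done.

Besides the shell and the picture viewer there is one more tool, called after "Call:" as name(argument=value, ...) on one line, values as JSON. send_rows: Moves the arm, as the interface text tells. Its arguments: {"type":"object","properties":{"targets":{"type":"array","items":{"type":"array","items":{"type":"array","items":{"type":"number"}}}},"squeeze":{"type":"number"}},"required":["targets"]}

```bash
mkdir -p pics
cat > h.py <<'E'
import numpy as np, cv2
from cell import readout, optics, manip
def cam(n):
    c=optics.read_camera(n); c["eye"]=np.array(c["eye"]); c["rotation"]=np.array(c["rotation"]); return c
def save(im,p): cv2.imwrite(p,cv2.cvtColor(np.ascontiguousarray(im),cv2.COLOR_RGB2BGR))
def ray(c,u,v,fish=False):
    x=(u-c["cx"])/c["fx"]; y=(v-c["cy"])/c["fy"]
    if fish:
        r=np.hypot(x,y); s=np.sin(r)/r if r>1e-9 else 1; d=np.array([x*s,-y*s,-np.cos(r)])
    else: d=np.array([x,-y,-1.])
    d=c["rotation"]@d; return d/np.linalg.norm(d)
def onz(c,u,v,z,fish=False):
    d=ray(c,u,v,fish); return c["eye"]+d*(z-c["eye"][2])/d[2]
def proj(c,p):
    q=c["rotation"].T@(np.array(p)-c["eye"]); return c["cx"]+c["fx"]*q[0]/-q[2], c["cy"]-c["fy"]*q[1]/-q[2]
E
python3 - <<'E'
from h import *
for n in("scene","top"):
    c=cam(n); save(c["image"],f"pics/{n}0.png"); print(n,{k:np.round(c[k],3).tolist() for k in c if k!="image"})
s=readout.sense(); print(s["tcp_pos"],np.round(s["tool_rot"],3))
E
```

```text
scene {'fx': 461.95, 'fy': 461.95, 'cx': 315.164, 'cy': 210.505, 'eye': [-0.358, -0.74, 0.585], 'rotation': [[0.597, 0.342, -0.726], [-0.802, 0.28, -0.528], [0.022, 0.897, 0.441]]}
top {'fx': 377.294, 'fy': 377.294, 'cx': 314.122, 'cy': 192.724, 'eye': [0.384, -0.111, 0.892], 'rotation': [[-0.014, 0.983, -0.183], [-0.999, -0.02, -0.032], [-0.035, 0.183, 0.983]]}
[ 0.15224805 -0.47565308  0.23047693] [[ 0.952  0.305 -0.001]
 [ 0.305 -0.952  0.002]
 [-0.    -0.002 -1.   ]]
```

View pics/scene0.png

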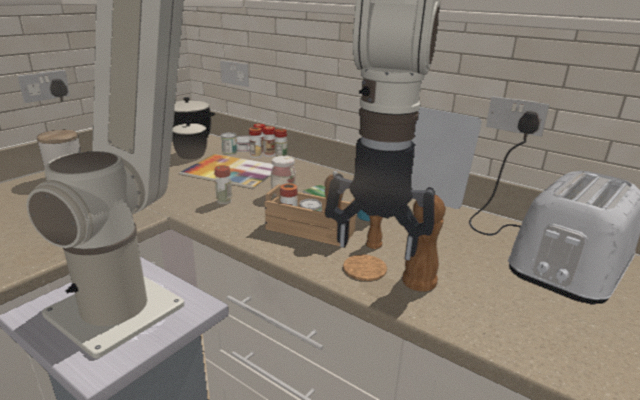

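View pics/top0.png

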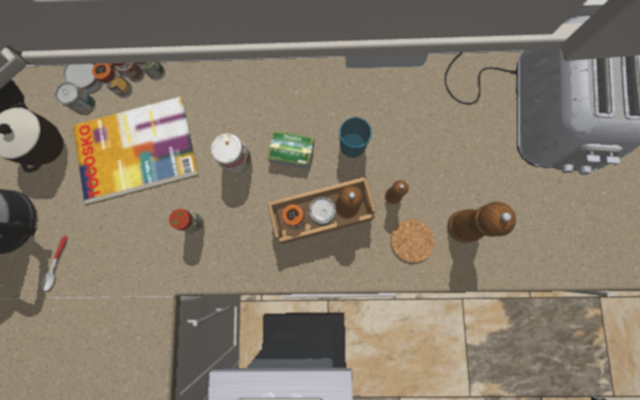

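The top view shows the caddy at (322,210) with spice (292,215), tin (322,210) and mill (349,200). The herb candidate stands alone at (182,219) and the trivet is at (413,241). Jam is at (229,150), butter (291,149) and the beaker (354,136).

- **Mills:** small at (397,191), large at (497,218) and one in the caddy at (349,200). The one in the caddy fits.
- **Red caps:** (182,219) stands alone at the front, so it fits the herb jar. The jars at (104,72) are in the far corner. (292,215) is in the caddy, so it is the spice jar.

I'll confirm with an enlarged crop.

Run:
```python
from h import *
c=cam("top"); im=c["image"]
a=cv2.resize(im[172:247,262:382],None,fx=6,fy=6,interpolation=cv2.INTER_CUBIC)[:,:560]
a=cv2.resize(im[175:245,262:382],(720,420),interpolation=cv2.INTER_CUBIC)
b=cv2.resize(im[200:240,160:220],(270,180),interpolation=cv2.INTER_CUBIC)
d=cv2.resize(im[205:275,380:450],(180,180),interpolation=cv2.INTER_CUBIC)
e=cv2.resize(cam("scene")["image"][150:210,195:315],(270,135)); 
o=np.zeros((600,720,3),np.uint8); o[:420]=a;o[420:,:270]=b;o[420:,270:450]=d;o[420:555,450:]=e
save(o,"pics/crop.png")
# masks
hsv=cv2.cvtColor(im,cv2.COLOR_RGB2HSV)
def px(u0,v0,u1,v1,f):
    m=f(hsv[v0:v1,u0:u1].astype(int)); v,u=np.nonzero(m); return u.mean()+u0,v.mean()+v0,len(u),u.min()+u0,u.max()+u0,v.min()+v0,v.max()+v0
print("trivet",px(385,215,440,268,lambda h:(h[...,1]>105)&(h[...,2]>90)))
print("herbcap",px(165,205,195,235,lambda h:((h[...,0]<8)|(h[...,0]>172))&(h[...,1]>140)))
print("spice",px(278,200,306,230,lambda h:((h[...,0]<12)|(h[...,0]>172))&(h[...,1]>150)))
```

```text
trivet (np.float64(412.1507430997877), np.float64(240.69780608634113), 1413, np.int64(392), np.int64(433), np.int64(220), np.int64(261))
herbcap (np.float64(180.5327868852459), np.float64(219.10655737704917), 244, np.int64(170), np.int64(190), np.int64(210), np.int64(228))
spice (np.float64(291.73873873873873), np.float64(216.27027027027026), 111, np.int64(283), np.int64(302), np.int64(205), np.int64(224))
```

View pics/crop.png

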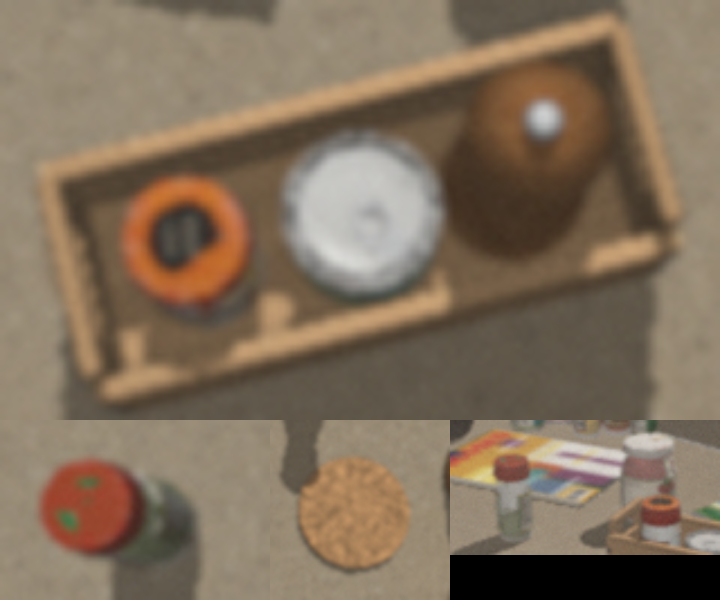

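The crop confirms it. The cap at (182,219) is red with green marks on a clear, green-labelled body, so that is the herb jar. The spice jar has an orange-ringed dark top at crop (185,238), the tin top is at crop (362,215), the mill finial at crop (543,118), and the trivet is clear.

Run:
```python
from h import *
c=cam("top")
f=lambda x,y:(262+x/6-.4,175+y/6-.4)
g=lambda n,u,v,z:print(n,np.round(onz(c,u,v,z)*1000,1)[:2]) or onz(c,u,v,z)
C=[g("cor",*f(*p),.1) for p in((40,165),(100,398),(615,18),(675,250))]
m=sum(C)/4; print("caddy",np.round(m*1000,1)); 
ax=((C[0]+C[1])-(C[2]+C[3]))[:2]; print("len",np.linalg.norm(ax)/2,"yaw",np.degrees(np.arctan2(ax[1],ax[0])))
ax/=np.linalg.norm(ax)
for k in(.062,0,-.062): print(k,np.round((m[:2]+ax*k)*1000,1))
g("spice",*f(185,240),.106); g("tin",*f(362,215),.08+0);g("mill finial",*f(543,118),.176)
g("herb",180.3,219.2,.106); g("trivet",412.2,240.8,.008)
g("jam",229,149,.112);g("beaker",354,134,.098);g("smallmill",400,186,.1);g("bigmill",506,216,.25)
g("butter",291,149,.037)
s=cam("scene");im=s["image"]
hsv=cv2.cvtColor(im,cv2.COLOR_RGB2HSV).astype(int)
for n,(u0,v0,u1,v1) in dict(herb=(210,160,240,185),spice=(278,180,302,206)).items():
    h=hsv[v0:v1,u0:u1]; mk=((h[...,0]<9)|(h[...,0]>172))&(h[...,1]>140);v,u=np.nonzero(mk);print(n,u.min()+u0,u.max()+u0,v.min()+v0,v.max()+v0)
    print(onz(s,(u.min()+u.max())/2+u0,(v.min()+v.max())/2+v0,.096))
```

```text
cor [513.6  13.2]
cor [430.8  -8.6]
cor [ 562.8 -192.8]
cor [ 479.1 -210.5]
caddy [496.6 -99.7 100. ]
len 0.20966187448712909 yaw 103.42814346818047
0.062 [482.2 -39.4]
0 [496.6 -99.7]
-0.062 [ 511. -160.]
spice [485.  -39.1]
tin [ 496.3 -100.9]
mill finial [ 513.3 -160.6]
herb [479.6 199.3]
trivet [ 431.6 -307.2]
jam [630.   97.8]
beaker [ 661.8 -174.6]
smallmill [ 542.8 -268.1]
bigmill [ 457.6 -412.5]
butter [649.9 -29.9]
herb 210 214 160 161
[0.52277441 0.29170904 0.096     ]
spice 282 294 189 195
[ 0.48822139 -0.0355304   0.096     ]
```

Create go.py:
```python
import sys; from h import *
from scipy.spatial.transform import Rotation as Ro
# usage: go.py yaw x y z [x y z ...]  (mm) -> tool-axis shifts in cm
s=readout.sense(); R=np.array(s["tool_rot"]); p=np.array(s["tcp_pos"]); a=list(map(float,sys.argv[1:]))
y=np.radians(a[0]); Y=np.array([np.cos(y),np.sin(y),0]); Z=np.array([0,0,-1.]); T=np.column_stack([np.cross(Y,Z),Y,Z])
print("t",round(s["time"],2),"p",np.round(p*1e3,1),"rotvec",np.round(Ro.from_matrix(R.T@T).as_rotvec(degrees=True),2),"w",s["grip_width"],"gf",s["gripper_force"],"F",np.round(s["wrist_force"],1),"q6",np.round(s["joint_pos"],0))
for i in range(1,len(a),3):
    q=np.array(a[i:i+3])/1e3; print(a[i:i+3],"shift cm",np.round(R.T@(q-p)*100,2)); p=q
```

```text
(no output)
```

Call:
send_rows(targets=[[[-1, 0, 0, -1.25, 0, 0, -10.7], [-1, 0, 0, -1.25, 0, 0, -10.7], [-1, 0, 0, -1.25, 0, 0, -10.7], [-1, 0, 0, -1.25, 0, 0, -10.7], [-1, 0, 0, -1.25, 0, 0, -10.7], [-1, 0, 0, -1.25, 0, 0, -10.7], [-1, 0, 0, -1.25, 0, 0, -10.7], [-1, 0, 0, -1.25, 0, 0, -10.7], [-1, 0, 0, 0, 0, 0, 0]]], squeeze=40)

```text
time: 1.42
tcp_pos: [0.1526, -0.4767, 0.3321]
tool_rot: [[-0.229, 0.973, 0.001], [0.973, 0.229, -0.002], [-0.002, 0.0, -1.0]]
wrist_force: [-0.1, 0.5, 0.6]
grip_width: 0.0853
gripper_force: 0.0
```

```bash
python3 go.py 13.4 511 -160 330
```

```text
t 1.43 p [ 152.6 -476.7  332.1] rotvec [ 0.01  0.12 -0.18] w 0.08534144798218865 gf 0.0 F [-0.1  0.5  0.6] q6 [-72.  13.  14.  91.   0.   5.]
[511.0, -160.0, 330.0] shift cm [22.63 42.13  0.18]
```

Call:
send_rows(targets=[[[-1, 2.26, 4.21, 0, 0, 0, 0], [-1, 2.26, 4.21, 0, 0, 0, 0], [-1, 2.26, 4.21, 0, 0, 0, 0], [-1, 2.26, 4.21, 0, 0, 0, 0], [-1, 2.26, 4.21, 0, 0, 0, 0], [-1, 2.26, 4.21, 0, 0, 0, 0], [-1, 2.26, 4.21, 0, 0, 0, 0], [-1, 2.26, 4.21, 0, 0, 0, 0], [-1, 2.26, 4.21, 0, 0, 0, 0], [-1, 2.26, 4.21, 0, 0, 0, 0]]])

```text
time: 2.68
tcp_pos: [0.5107, -0.1578, 0.3305]
tool_rot: [[-0.228, 0.974, -0.001], [0.974, 0.228, 0.0], [0.0, -0.001, -1.0]]
wrist_force: [-0.2, 1.3, -0.0]
grip_width: 0.0855
gripper_force: 0.0
```

```bash
python3 go.py 13.4 511 -160 130
python3 - <<'E'
from h import *
c=cam("wrist"); save(c["image"],"pics/w1.png"); print({k:np.round(c[k],3).tolist() for k in c if k!="image"})
E
```

```text
t 2.67 p [ 510.7 -157.8  330.5] rotvec [-0.05 -0.02 -0.25] w 0.0855225721714068 gf 0.0 F [-0.2  1.3 -0. ] q6 [-17.  17.  19.  92.  -0.  60.]
[511.0, -160.0, 130.0] shift cm [-0.22 -0.   20.05]
{'fx': 309.707, 'fy': 309.707, 'cx': 319.941, 'cy': 205.429, 'eye': [0.496, -0.094, 0.473], 'rotation': [[0.974, -0.22, -0.058], [0.227, 0.941, 0.252], [-0.001, -0.259, 0.966]]}
```

View pics/w1.png

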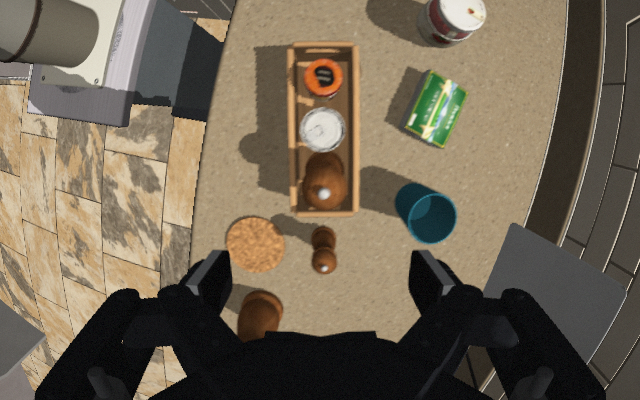

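The wrist view shows the caddy with spice cap (323,77), tin (323,130) and mill with its finial at (323,194). The trivet is at (255,244), the small mill at (323,262) and the big mill at (260,315). Next I'll cast rays.

Run:
```python
from h import *
c=cam("wrist")
def g(n,u,v,z): p=onz(c,u,v,z,True); print(n,np.round(p*1e3,1)[:2]); return p
g("finial",323,194,.176)
g("tin",322.5,130,.08);g("spice",323,77,.114);g("trivet",255.3,244,.008);g("smallmill",323,264,.11)
C=[g("cor",*p,.1) for p in((292,43),(358,43),(295,216),(358,215))];m=sum(C)/4;print(m);a=(C[0]+C[1]-C[2]-C[3])[:2]
print(np.linalg.norm(a)/2,np.degrees(np.arctan2(a[1],a[0])))
im=c["image"];hsv=cv2.cvtColor(im,cv2.COLOR_RGB2HSV).astype(int)
h=hsv[60:96,304:346];v,u=np.nonzero(((h[...,0]<14)|(h[...,0]>172))&(h[...,1]>190)&(h[...,2]>150));print("sp",u.min()+304,u.max()+304,v.min()+60,v.max()+60)
h=hsv[210:280,222:292];m=((h[...,1]>105)&(h[...,2]>90)).astype(np.uint8);k=max(cv2.findContours(m,0,2)[0],key=cv2.contourArea);print("tr",cv2.minEnclosingCircle(k))
```

```text
finial [ 518.4 -154.5]
tin [504.7 -95.1]
spice [490.4 -34.4]
trivet [ 441.  -297.6]
smallmill [ 544.4 -258.6]
cor [444.1   1.3]
cor [520.7  20.1]
cor [ 495.7 -206.7]
cor [ 572.6 -187. ]
[ 0.50826155 -0.09306129  0.1       ]
0.2139267186054456 104.00611273693667
sp 304 336 63 95
tr ((28.91509437561035, 36.46226501464844), 29.862585067749023)
```

Run:
```python
from h import *
s=cam("scene");t=cam("top");w=cam("wrist")
def circ(c,box,z,fish=False):
    u0,v0,u1,v1=box;h=cv2.cvtColor(c["image"],cv2.COLOR_RGB2HSV).astype(int)[v0:v1,u0:u1]
    m=((h[...,1]>105)&(h[...,2]>90)).astype(np.uint8);k=max(cv2.findContours(m,0,1)[0],key=cv2.contourArea)
    P=np.array([onz(c,a[0][0]+u0,a[0][1]+v0,z,fish)[:2] for a in k])
    (x,y),r=cv2.minEnclosingCircle((P*1000).astype(np.float32)); M=cv2.fitEllipse((P*1000).astype(np.float32)); print((x,y),r,M)
circ(t,(385,215,440,268),.008);circ(s,(335,250,395,285),.008);circ(w,(222,212,292,280),.008,True)
o=np.hstack([cv2.resize(s["image"][150:290,240:400],(640,560),interpolation=cv2.INTER_CUBIC)]);save(o,"pics/s1.png")
print(readout.sense()["tcp_pos"],w["eye"])
```

```text
Traceback (most recent call last):
ValueError: max() iterable argument is empty
```

Run:
```python
from h import *
s=cam("scene");t=cam("top");w=cam("wrist")
for c,f in((s,"scene0"),(t,"top0")): c["image"]=cv2.cvtColor(cv2.imread(f"pics/{f}.png"),cv2.COLOR_BGR2RGB)
def circ(c,box,z,fish=False):
    u0,v0,u1,v1=box;h=cv2.cvtColor(c["image"],cv2.COLOR_RGB2HSV).astype(int)[v0:v1,u0:u1]
    m=((h[...,1]>105)&(h[...,2]>90)).astype(np.uint8);k=max(cv2.findContours(m,0,1)[0],key=cv2.contourArea)
    P=np.array([onz(c,a[0][0]+u0,a[0][1]+v0,z,fish)[:2] for a in k])
    print(np.round(cv2.fitEllipse((P*1000).astype(np.float32))[0:2],1))
circ(t,(385,215,440,268),.008);circ(s,(335,250,395,285),.008);circ(w,(222,212,292,280),.008,True)
save(cv2.resize(s["image"][150:290,240:400],(640,560),interpolation=cv2.INTER_CUBIC),"pics/s1.png")
print(readout.sense()["tcp_pos"],w["eye"])
```

```text
[[ 432.4 -307. ]
 [  95.1   95.3]]
[[ 429.  -310.3]
 [  94.5  100.7]]
[[ 433.5 -306.8]
 [  98.6   98.8]]
[ 0.50903018 -0.15999081  0.33142973] [ 0.49450346 -0.09567196  0.47406639]
```

View pics/s1.png

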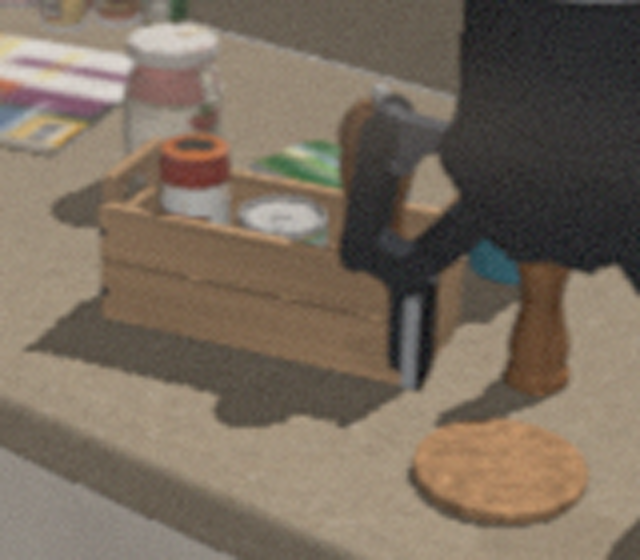

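The scene crop shows the spice jar, tin and mill in the caddy, with the trivet clear. The settled wrist view agrees with the top view on the trivet, so the earlier wrist frame was taken while the arm was still swinging. I'll measure again now that it has settled.

Run:
```python
from h import *
c=cam("wrist");im=c["image"];H=cv2.cvtColor(im,cv2.COLOR_RGB2HSV).astype(int)
def blob(box,f):
    u0,v0,u1,v1=box;h=H[v0:v1,u0:u1];m=f(h).astype(np.uint8);k=max(cv2.findContours(m,0,1)[0],key=cv2.contourArea);(x,y),r=cv2.minEnclosingCircle(k);return x+u0,y+v0,r
for n,b,f,z in(("finial",(305,175,345,215),lambda h:(h[...,1]<70)&(h[...,2]>120),.176),("tin",(295,95,352,155),lambda h:(h[...,1]<40)&(h[...,2]>110),.08),("spice",(302,50,348,98),lambda h:((h[...,0]<16)|(h[...,0]>172))&(h[...,1]>185)&(h[...,2]>150),.114)):
    x,y,r=blob(b,f);print(n,x,y,r,np.round(onz(c,x,y,z,True)*1e3,1))
save(cv2.resize(im[30:280,220:400],(576,600) if 0 else (432,600),interpolation=cv2.INTER_CUBIC),"pics/w2.png")
```

```text
finial 324.5 192.5 5.700977325439453 [ 514.  -159.8  176. ]
tin 322.5679531097412 128.45973205566406 22.248363494873047 [ 498.8 -100.2   80. ]
spice 323.5 76.0 18.741764068603516 [485.4 -39.7 114. ]
```

View pics/w2.png

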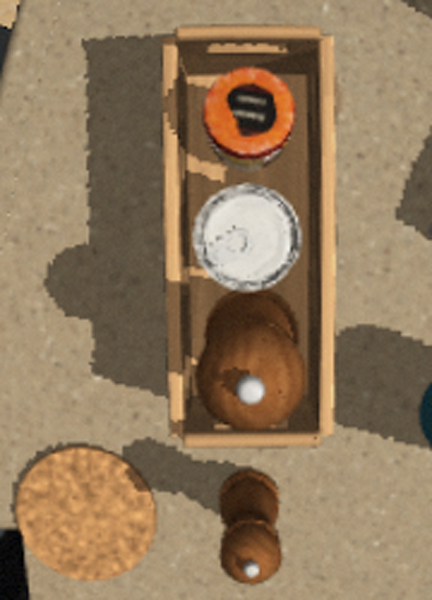

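The crop gives finial (250,390), tin (247,237), spice cap (249,113) and trivet (86,512). The poses agree across the views: mill (513.5,-160), tin (498.5,-100.3), spice (485,-39.5), trivet (432.5,-307). Now the mill.

```bash
python3 go.py 13.4 513.5 -160 128
```

```text
t 3.12 p [ 509.1 -160.   331.6] rotvec [ 0.01  0.01 -0.19] w 0.08563433368196866 gf 0.0 F [ 0.3 -0.2 -0.3] q6 [-17.  17.  19.  92.  -0.  59.]
[513.5, -160.0, 128.0] shift cm [-0.09  0.43 20.36]
```

Call:
send_rows(targets=[[[-1, -0.05, 0.2, 4, 0, 0, 0], [-1, -0.04, 0.23, 4, 0, 0, 0], [-1, 0, 0, 4, 0, 0, 0], [-1, 0, 0, 4, 0, 0, 0], [-1, 0, 0, 2.8, 0, 0, 0], [-1, 0, 0, 1.56, 0, 0, 0], [-1, 0, 0, 0, 0, 0, 0], [-1, 0, 0, 0, 0, 0, 0]]])

```text
time: 4.12
tcp_pos: [0.5152, -0.1595, 0.1291]
tool_rot: [[-0.23, 0.973, 0.002], [0.973, 0.23, -0.001], [-0.001, 0.002, -1.0]]
wrist_force: [0.4, -0.3, 0.6]
grip_width: 0.0854
gripper_force: 0.0
```

```bash
python3 go.py 13.4 513.5 -160 128
```

```text
t 4.12 p [ 515.2 -159.5  129.1] rotvec [ 0.13  0.07 -0.08] w 0.08540183179497174 gf 0.0 F [ 0.4 -0.3  0.6] q6 [-17.  22.  -4.  64.   0.  59.]
[513.5, -160.0, 128.0] shift cm [-0.01 -0.18  0.11]
```

Call:
send_rows(targets=[[[1, 0, -0.15, 0.1, 0, 0, 0], [1, 0, 0, 0, 0, 0, 0], [1, 0, 0, 0, 0, 0, 0], [1, 0, 0, 0, 0, 0, 0], [1, 0, 0, 0, 0, 0, 0], [1, 0, 0, 0, 0, 0, 0], [1, 0, 0, 0, 0, 0, 0], [1, 0, 0, 0, 0, 0, 0]]])

```text
time: 5.12
tcp_pos: [0.5135, -0.1595, 0.1279]
tool_rot: [[-0.231, 0.973, 0.002], [0.973, 0.231, -0.001], [-0.001, 0.002, -1.0]]
wrist_force: [-1.3, 0.2, 4.0]
grip_width: 0.0465
gripper_force: 40.8
```

```bash
python3 go.py 13.4 513.5 -160 280 375 75 280 375 75 121
```

```text
t 5.12 p [ 513.5 -159.5  127.9] rotvec [ 0.11  0.06 -0.04] w 0.046463132710999146 gf 40.75613868422806 F [-1.3  0.2  4. ] q6 [-17.  22.  -5.  64.  -0.  59.]
[513.5, -160.0, 280.0] shift cm [-7.000e-02  1.000e-02 -1.521e+01]
[375.0, 75.0, 280.0] shift cm [26.06 -8.05 -0.04]
[375.0, 75.0, 121.0] shift cm [ 0.02 -0.03 15.9 ]
```

The grip width of 46.5 mm and the upward push suggest I'm above the head's equator. I'll regrip 5 mm lower.

Call:
send_rows(targets=[[[-1, 0, 0, 0, 0, 0, 0], [-1, 0, 0, 0, 0, 0, 0], [-1, 0, 0, 0.3, 0, 0, 0], [-1, 0, 0, 0.2, 0, 0, 0], [1, 0, 0, 0, 0, 0, 0], [1, 0, 0, 0, 0, 0, 0], [1, 0, 0, 0, 0, 0, 0], [1, 0, 0, 0, 0, 0, 0], [1, 0, 0, 0, 0, 0, 0], [1, 0, 0, 0, 0, 0, 0]]])

```text
time: 6.38
tcp_pos: [0.5133, -0.1594, 0.1221]
tool_rot: [[-0.231, 0.973, 0.001], [0.973, 0.231, -0.0], [-0.0, 0.001, -1.0]]
wrist_force: [0.9, -0.3, 3.1]
grip_width: 0.0465
gripper_force: 41.6
```

Call:
send_rows(targets=[[[1, 0, 0, -0.5, 0, 0, 0], [1, 0, 0, -1.5, 0, 0, 0], [1, 0, 0, -2, 0, 0, 0], [1, 0, 0, -3, 0, 0, 0], [1, 0, 0, -3, 0, 0, 0], [1, 0, 0, -3, 0, 0, 0], [1, 0, 0, -2, 0, 0, 0], [1, 0, 0, -0.5, 0, 0, 0], [1, 0, 0, 0, 0, 0, 0]]])

```text
time: 7.5
tcp_pos: [0.5126, -0.1593, 0.2767]
tool_rot: [[-0.231, 0.973, -0.0], [0.973, 0.231, 0.0], [0.0, -0.0, -1.0]]
wrist_force: [0.4, 0.7, -1.9]
grip_width: 0.0468
gripper_force: 41.3
```

```bash
python3 go.py 13.4 375 75 277 375 75 115
python3 - <<'E'
from h import *
c=cam("scene"); save(cv2.resize(c["image"][60:300,200:480],(700,600)),"pics/s2.png")
E
```

```text
t 7.5 p [ 512.6 -159.3  276.7] rotvec [-0.01 -0.   -0.05] w 0.046820994817994774 gf 41.349145573040005 F [ 0.4  0.7 -1.9] q6 [-17.  17.  12.  84.  -0.  59.]
[375.0, 75.0, 277.0] shift cm [25.97 -7.98 -0.03]
[375.0, 75.0, 115.0] shift cm [-0.   0.  16.2]
```

View pics/s2.png

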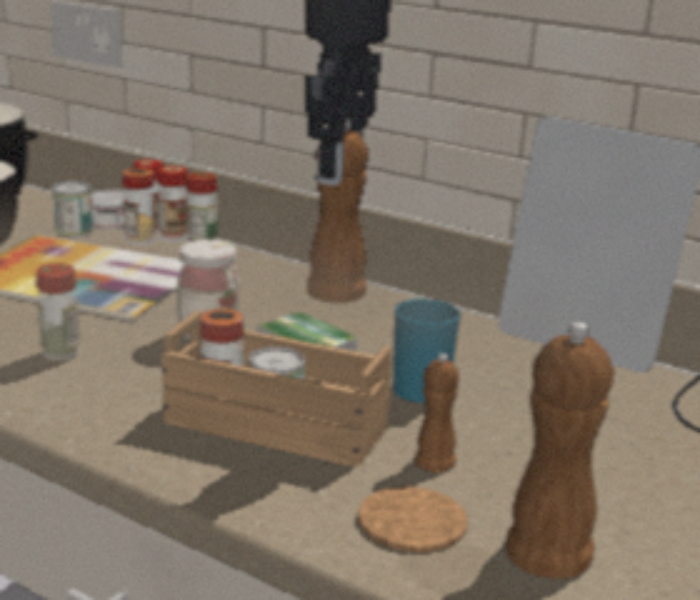

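The mill hangs upright at (337,215) in the crop and clears the caddy. Moving it to (385,75).

Call:
send_rows(targets=[[[1, 1.5, -0.44, 0, 0, 0, 0], [1, 3.3, -0.95, 0, 0, 0, 0], [1, 4, -1.15, 0, 0, 0, 0], [1, 4, -1.15, 0, 0, 0, 0], [1, 4, -1.15, 0, 0, 0, 0], [1, 4, -1.15, 0, 0, 0, 0], [1, 3.3, -0.9, 0, 0, 0, 0], [1, 1.64, -0.11, 0, 0, 0, 0], [1, 0, 0, 0, 0, 0, 0]]])

```text
time: 8.68
tcp_pos: [0.3837, 0.076, 0.2762]
tool_rot: [[-0.234, 0.972, -0.001], [0.972, 0.234, -0.0], [0.0, -0.001, -1.0]]
wrist_force: [1.0, -0.4, -2.2]
grip_width: 0.0469
gripper_force: 41.5
```

```bash
python3 go.py 13.4 385 75 115.5
```

```text
t 8.68 p [383.7  76.  276.2] rotvec [-0.07 -0.01  0.13] w 0.04688299973355859 gf 41.46253071696265 F [ 1.  -0.4 -2.2] q6 [11.  0. -8. 81.  0. 88.]
[385.0, 75.0, 115.5] shift cm [-0.13  0.12 16.07]
```

Call:
send_rows(targets=[[[1, 0, 0, 2, 0, 0, 0], [1, 0, 0, 4, 0, 0, 0], [1, 0, 0, 4, 0, 0, 0], [1, 0, 0, 3.5, 0, 0, 0], [1, 0, 0, 1.5, 0, 0, 0], [1, 0, 0, 0.6, 0, 0, 0], [1, 0, 0, 0.3, 0, 0, 0], [1, 0, 0, 0.15, 0, 0, 0], [1, 0, 0, 0, 0, 0, 0]]])

```text
time: 9.8
tcp_pos: [0.3857, 0.075, 0.1167]
tool_rot: [[-0.231, 0.973, 0.001], [0.973, 0.231, 0.0], [-0.0, 0.001, -1.0]]
wrist_force: [-0.1, -0.9, -1.9]
grip_width: 0.0469
gripper_force: 41.6
```

Call:
send_rows(targets=[[[1, 0, 0, 0.1, 0, 0, 0], [1, 0, 0, 0.1, 0, 0, 0], [1, 0, 0, 0, 0, 0, 0]]])

```text
time: 10.18
tcp_pos: [0.3852, 0.075, 0.1142]
tool_rot: [[-0.231, 0.973, -0.0], [0.973, 0.231, -0.0], [0.0, -0.0, -1.0]]
wrist_force: [-0.2, 0.6, -0.7]
grip_width: 0.0469
gripper_force: 41.6
```

Call:
send_rows(targets=[[[-1, 0, 0, 0.05, 0, 0, 0], [-1, 0, 0, 0, 0, 0, 0], [-1, 0, 0, 0, 0, 0, 0], [-1, 0, 0, -1, 0, 0, 0], [-1, 0, 0, -3, 0, 0, 0], [-1, 0, 0, -3, 0, 0, 0], [-1, 0, 0, -3, 0, 0, 0], [-1, 0, 0, -1, 0, 0, 0], [-1, 0, 0, 0, 0, 0, 0]]])

```text
time: 11.3
tcp_pos: [0.3856, 0.075, 0.2241]
tool_rot: [[-0.231, 0.973, 0.001], [0.973, 0.231, 0.0], [-0.0, 0.001, -1.0]]
wrist_force: [0.4, 0.2, -0.7]
grip_width: 0.0859
gripper_force: 0.0
```

```bash
python3 go.py 13.4 485 -39.5 220  485 -39.5 88
cat > mill.py <<'E'
from h import *
c=cam("top");save(c["image"],"pics/t_m.png");im=c["image"]
u,v=map(int,proj(c,(.385,.075,.16)));print(u,v);save(cv2.resize(im[v-50:v+50,u-60:u+60],(600,500)),"pics/m1.png")
E
python3 mill.py
```

```text
t 11.3 p [385.6  75.  224.1] rotvec [ 0.09  0.   -0.05] w 0.08590329545999696 gf 0.0 F [ 0.4  0.2 -0.7] q6 [ 11.   2. -15.  73.   0.  88.]
[485.0, -39.5, 220.0] shift cm [-13.44   7.02   0.42]
[485.0, -39.5, 88.0] shift cm [ 0.   -0.02 13.2 ]
230 263
```

Call:
send_rows(targets=[[[-1, -2, 1, 0, 0, 0, 0], [-1, -3.72, 2, 0, 0, 0, 0], [-1, -3.72, 2, 0, 0, 0, 0], [-1, -3, 1.5, 0.4, 0, 0, 0], [-1, -1, 0.52, 2, 0, 0, 0], [-1, 0, 0, 3, 0, 0, 0], [-1, 0, 0, 3, 0, 0, 0], [-1, 0, 0, 2, 0, 0, 0], [-1, 0, 0, 0, 0, 0, 0]]])

```text
time: 12.48
tcp_pos: [0.4818, -0.0394, 0.1167]
tool_rot: [[-0.231, 0.973, -0.007], [0.973, 0.231, 0.001], [0.002, -0.007, -1.0]]
wrist_force: [0.3, 0.3, 0.5]
grip_width: 0.0851
gripper_force: 0.0
```

```bash
python3 go.py 13.4 485 -39.5 88
python3 - <<'E'
from h import *
c=cam("wrist");save(c["image"],"pics/w3.png");im=c["image"];H=cv2.cvtColor(im,cv2.COLOR_RGB2HSV).astype(int)
m=(((H[...,0]<16)|(H[...,0]>172))&(H[...,1]>170)&(H[...,2]>130)).astype(np.uint8)
for k in cv2.findContours(m,0,1)[0]:
    if cv2.contourArea(k)>300:
        x,y,w,h=cv2.boundingRect(k);P=np.array([onz(c,*q[0],.114,True)[:2] for q in k])*1e3;print(x,y,w,h,np.round(cv2.minEnclosingCircle(P.astype(np.float32))[0],1))
E
```

```text
t 12.47 p [481.8 -39.4 116.7] rotvec [-0.39 -0.13 -0.05] w 0.0851042622719465 gf 0.0 F [0.3 0.3 0.5] q6 [ -5.  17. -13.  60.   0.  72.]
[485.0, -39.5, 88.0] shift cm [-0.09  0.32  2.87]
284 218 83 74 [485.2 -39.4]
```

View pics/w3.png

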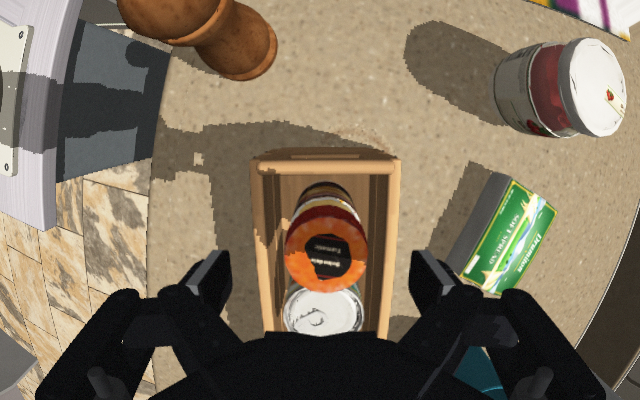

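The wrist view shows the mill standing upright at top left and the spice cap at (327,255), centred between the fingers at (485.2,-39.4). Descending to grip the cap.

Call:
send_rows(targets=[[[-1, 0, 0.15, 1, 0, 0, 0], [-1, 0, 0.1, 1.2, 0, 0, 0], [-1, 0, 0, 0.6, 0, 0, 0], [-1, 0, 0, 0, 0, 0, 0], [1, 0, 0, 0, 0, 0, 0], [1, 0, 0, 0, 0, 0, 0], [1, 0, 0, 0, 0, 0, 0], [1, 0, 0, 0, 0, 0, 0], [1, 0, 0, 0, 0, 0, 0], [1, 0, 0, 0, 0, 0, 0]]])

```text
time: 13.78
tcp_pos: [0.4873, -0.0391, 0.0923]
tool_rot: [[-0.231, 0.973, 0.001], [0.973, 0.231, -0.0], [-0.0, 0.001, -1.0]]
wrist_force: [-1.4, -0.7, 5.5]
grip_width: 0.0432
gripper_force: 40.4
```

```bash
python3 go.py 13.4 485 -39.5 230 500 115 230 500 115 80
```

```text
t 13.78 p [487.3 -39.1  92.3] rotvec [ 0.04  0.02 -0.05] w 0.04323436487621041 gf 40.374873876571655 F [-1.4 -0.7  5.5] q6 [ -5.  19. -15.  56.  -0.  72.]
[485.0, -39.5, 230.0] shift cm [ 1.000e-02 -2.200e-01 -1.377e+01]
[500.0, 115.0, 230.0] shift cm [14.69  5.03 -0.  ]
[500.0, 115.0, 80.0] shift cm [ 1.0e-02 -1.0e-02  1.5e+01]
```

Call:
send_rows(targets=[[[1, 0, 0, -0.5, 0, 0, 0], [1, 0, 0, -1.5, 0, 0, 0], [1, 0, 0, -3, 0, 0, 0], [1, 0, 0, -4, 0, 0, 0], [1, 0, 0, -3.5, 0, 0, 0], [1, 0, 0, -1, 0, 0, 0], [1, 2, 0.7, 0, 0, 0, 0], [1, 4, 1.4, 0, 0, 0, 0], [1, 4, 1.4, 0, 0, 0, 0]]])

```text
time: 14.9
tcp_pos: [0.4975, 0.067, 0.2257]
tool_rot: [[-0.23, 0.973, -0.002], [0.973, 0.23, -0.0], [0.0, -0.002, -1.0]]
wrist_force: [0.5, 0.2, -1.6]
grip_width: 0.0433
gripper_force: 40.9
```

Call:
send_rows(targets=[[[1, 3, 1.1, 0, 0, 0, 0], [1, 1.69, 0.43, 0, 0, 0, 0], [1, 0, 0, 0, 0, 0, 0], [1, 0, 0, 0, 0, 0, 0]]])

```text
time: 15.4
tcp_pos: [0.5018, 0.1146, 0.2264]
tool_rot: [[-0.23, 0.973, -0.001], [0.973, 0.23, -0.001], [-0.001, -0.001, -1.0]]
wrist_force: [0.2, 0.5, -1.6]
grip_width: 0.0435
gripper_force: 40.9
```

```bash
python3 go.py 13.4 500 115 84.5
```

```text
t 15.4 p [501.8 114.6 226.4] rotvec [-0.06  0.03 -0.1 ] w 0.04345299807148043 gf 40.93449890613556 F [ 0.2  0.5 -1.6] q6 [13. 16.  2. 76. -0. 90.]
[500.0, 115.0, 84.5] shift cm [ 0.09 -0.15 14.19]
```

Call:
send_rows(targets=[[[1, 0, 0, 2, 0, 0, 0], [1, 0, 0, 4, 0, 0, 0], [1, 0, 0, 4, 0, 0, 0], [1, 0, 0, 2.5, 0, 0, 0], [1, 0, 0, 1, 0, 0, 0], [1, 0, 0, 0.4, 0, 0, 0], [1, 0, 0, 0, 0, 0, 0], [1, 0, 0, 0, 0, 0, 0], [1, 0, 0, 0.1, 0, 0, 0], [1, 0, 0, 0, 0, 0, 0]]])

```text
time: 16.65
tcp_pos: [0.5022, 0.1156, 0.087]
tool_rot: [[-0.231, 0.973, 0.0], [0.973, 0.231, 0.0], [-0.0, 0.0, -1.0]]
wrist_force: [-0.5, 1.4, -1.1]
grip_width: 0.0432
gripper_force: 41.0
```

Call:
send_rows(targets=[[[1, 0, 0, 0.1, 0, 0, 0], [1, 0, 0, 0.1, 0, 0, 0], [1, 0, 0, 0, 0, 0, 0], [1, 0, 0, 0, 0, 0, 0]]])

```text
time: 17.15
tcp_pos: [0.502, 0.1155, 0.0847]
tool_rot: [[-0.231, 0.973, -0.0], [0.973, 0.231, -0.0], [-0.0, -0.0, -1.0]]
wrist_force: [-0.5, -0.2, -0.6]
grip_width: 0.0432
gripper_force: 41.0
```

Call:
send_rows(targets=[[[1, 0, 0, 0.05, 0, 0, 0], [-1, 0, 0, 0, 0, 0, 0], [-1, 0, 0, 0, 0, 0, 0], [-1, 0, 0, 0, 0, 0, 0], [-1, 0, 0, -1, 0, 0, 0], [-1, 0, 0, -3, 0, 0, 0], [-1, 0, 0, -4, 0, 0, 0], [-1, 0, 0, -4, 0, 0, 0], [-1, 0, 0, -2, 0, 0, 0], [-1, 0, 0, 0, 0, 0, 0]]])

```text
time: 18.4
tcp_pos: [0.5034, 0.1159, 0.2267]
tool_rot: [[-0.231, 0.973, 0.005], [0.973, 0.231, 0.001], [-0.0, 0.005, -1.0]]
wrist_force: [0.1, 0.6, 0.3]
grip_width: 0.0854
gripper_force: 0.0
```

Call:
send_rows(targets=[[[-1, 0, 0, 0, 0, 0, -10], [-1, 0, 0, 0, 0, 0, -10], [-1, 0, 0, 0, 0, 0, -10], [-1, 0, 0, 0, 0, 0, -10], [-1, 0, 0, 0, 0, 0, -10], [-1, 0, 0, 0, 0, 0, -10], [-1, 0, 0, 0, 0, 0, -10], [-1, 0, 0, 0, 0, 0, -10], [-1, 0, 0, 0, 0, 0, -10], [-1, 0, 0, 0, 0, 0, 0]]])

```text
time: 19.65
tcp_pos: [0.5013, 0.1154, 0.223]
tool_rot: [[-0.973, -0.229, -0.002], [-0.229, 0.973, -0.0], [0.002, 0.0, -1.0]]
wrist_force: [-0.3, -0.1, -0.0]
grip_width: 0.0849
gripper_force: 0.0
```

```bash
python3 go.py 103 498.5 -100.3 220 498.5 -100.3 39
python3 - <<'E'
from h import *
c=cam("wrist");save(c["image"],"pics/w4.png")
E
```

```text
t 19.65 p [501.3 115.4 223. ] rotvec [ 0.   -0.13  0.23] w 0.08487796248116067 gf 0.0 F [-0.3 -0.1 -0. ] q6 [13. 16.  2. 76.  0. -0.]
[498.5, -100.3, 220.0] shift cm [  5.21 -20.93   0.31]
[498.5, -100.3, 39.0] shift cm [-0.04 -0.   18.1 ]
```

View pics/w4.png

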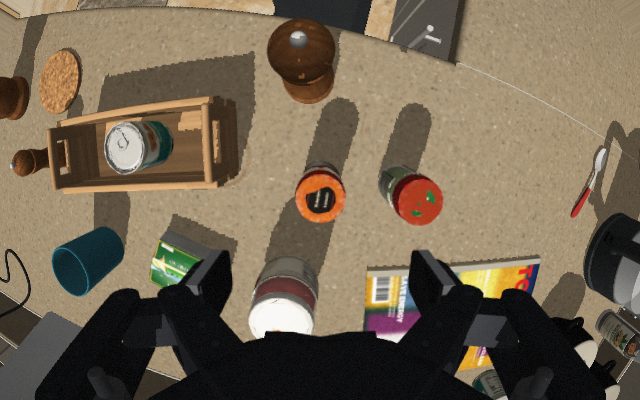

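The spice jar (320,198) and mill (303,55) stand upright. The herb jar's green-marked cap is at (417,198), and the tin is alone in the caddy at (130,147). Now the tin.

Call:
send_rows(targets=[[[-1, 0.5, -2, 0, 0, 0, 0], [-1, 1, -4, 0, 0, 0, 0], [-1, 1, -4, 0, 0, 0, 0], [-1, 1, -4, 0, 0, 0, 0], [-1, 1, -4, 0, 0, 0, 0], [-1, 0.71, -2.93, 1, 0, 0, 0], [-1, 0, 0, 3, 0, 0, 0], [-1, 0, 0, 3, 0, 0, 0], [-1, 0, 0, 2, 0, 0, 0], [-1, 0, 0, 0, 0, 0, 0]]])

```text
time: 20.95
tcp_pos: [0.4979, -0.0999, 0.1322]
tool_rot: [[-0.973, -0.229, -0.005], [-0.229, 0.973, 0.001], [0.004, 0.002, -1.0]]
wrist_force: [-0.0, -0.3, 0.2]
grip_width: 0.0853
gripper_force: 0.0
```

Call:
send_rows(targets=[[[-1, 0, 0, 0, 0, 0, 0], [-1, 0, 0, 0, 0, 0, 0]]])

```text
time: 21.2
tcp_pos: [0.5006, -0.1003, 0.1354]
tool_rot: [[-0.973, -0.23, 0.002], [-0.23, 0.973, -0.0], [-0.002, -0.001, -1.0]]
wrist_force: [-0.6, 0.1, 0.0]
grip_width: 0.085
gripper_force: 0.0
```

```bash
python3 go.py 103 498.5 -100.3 39
python3 - <<'E'
from h import *
c=cam("wrist");im=c["image"];save(im,"pics/w5.png");H=cv2.cvtColor(im,cv2.COLOR_RGB2HSV).astype(int)
m=((H[...,1]<45)&(H[...,2]>100)).astype(np.uint8)
for k in cv2.findContours(m,0,1)[0]:
    if cv2.contourArea(k)>1000:
        P=np.array([onz(c,*q[0],.08,True)[:2] for q in k])*1e3;print(cv2.boundingRect(k),np.round(cv2.minEnclosingCircle(P.astype(np.float32))[0],1),cv2.minEnclosingCircle(P.astype(np.float32))[1])
E
```

```text
t 21.2 p [ 500.6 -100.3  135.4] rotvec [-0.05  0.12  0.33] w 0.08503158849227704 gf 0.0 F [-0.6  0.1  0. ] q6 [-11.  18.  -8.  63.  -0. -25.]
[498.5, -100.3, 39.0] shift cm [0.22 0.05 9.64]
(279, 177, 84, 81) [ 497.2 -102.1] 30.913860321044922
```

View pics/w5.png

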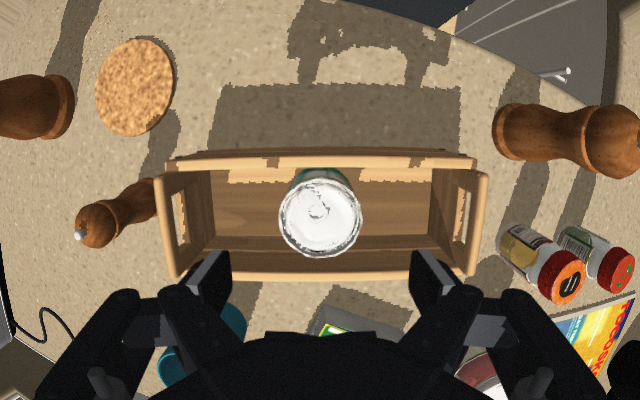

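The tin at (320,217) is centred between the fingers and the caddy is otherwise empty. Descending.

Call:
send_rows(targets=[[[-1, 0.2, -0.05, 2, 0, 0, 0], [-1, 0, 0, 3, 0, 0, 0], [-1, 0, 0, 2.6, 0, 0, 0], [-1, 0, 0, 1.5, 0, 0, 0], [-1, 0, 0, 0.5, 0, 0, 0], [-1, 0, 0, 0, 0, 0, 0], [-1, 0, 0, 0, 0, 0, 0]]])

```text
time: 22.12
tcp_pos: [0.4987, -0.1013, 0.0392]
tool_rot: [[-0.973, -0.231, 0.002], [-0.231, 0.973, -0.0], [-0.002, -0.001, -1.0]]
wrist_force: [0.0, -0.3, 0.2]
grip_width: 0.0853
gripper_force: 0.0
```

Call:
send_rows(targets=[[[1, 0, 0, 0, 0, 0, 0], [1, 0, 0, 0, 0, 0, 0], [1, 0, 0, 0, 0, 0, 0], [1, 0, 0, 0, 0, 0, 0], [1, 0, 0, 0, 0, 0, 0], [1, 0, 0, 0, 0, 0, 0]]])

```text
time: 22.88
tcp_pos: [0.4985, -0.1011, 0.039]
tool_rot: [[-0.973, -0.231, 0.001], [-0.231, 0.973, -0.0], [-0.001, -0.0, -1.0]]
wrist_force: [-0.4, 1.0, 5.8]
grip_width: 0.0569
gripper_force: 42.8
```

```bash
python3 go.py 103 498.5 -100.3 190 432.5 -307 190 432.5 -307 39
```

```text
t 22.88 p [ 498.5 -101.1   39. ] rotvec [-0.02  0.08  0.35] w 0.056928173193651545 gf 42.83575415611267 F [-0.4  1.   5.8] q6 [-11.  24. -16.  50.   0. -25.]
[498.5, -100.3, 190.0] shift cm [ -0.05   0.07 -15.1 ]
[432.5, -307.0, 190.0] shift cm [ 1.119e+01 -1.859e+01 -1.000e-02]
[432.5, -307.0, 39.0] shift cm [2.00e-02 1.00e-02 1.51e+01]
```

Run:
```python
from h import *
t=cam("top");print(onz(t,448,226,.02),onz(t,463,240,.0),onz(t,480,218,.2),onz(t,515,218,.2),onz(t,506,214,.23))
```

```text
[ 0.46321711 -0.38775845  0.02      ] [ 0.43195507 -0.42597035  0.        ] [ 0.46046658 -0.38916419  0.2       ] [ 0.45933237 -0.45161053  0.2       ] [ 0.46332935 -0.42224653  0.23      ]
```

Call:
send_rows(targets=[[[1, 0, 0, -0.5, 0, 0, 0], [1, 0, 0, -1.5, 0, 0, 0], [1, 0, 0, -3, 0, 0, 0], [1, 0, 0, -4, 0, 0, 0], [1, 0, 0, -4, 0, 0, 0], [1, 0, 0, -2, 0, 0, 0], [1, 0, 0, 0, 0, 0, 0], [1, 0, 0, 0, 0, 0, 0]]])

```text
time: 23.92
tcp_pos: [0.4971, -0.101, 0.1873]
tool_rot: [[-0.973, -0.231, -0.002], [-0.231, 0.973, 0.0], [0.002, 0.001, -1.0]]
wrist_force: [0.1, -0.6, -2.3]
grip_width: 0.0563
gripper_force: 43.1
```

Call:
send_rows(targets=[[[1, 1.1, -1.8, 0, 0, 0, 0], [1, 2, -3.36, 0, 0, 0, 0], [1, 2, -3.36, 0, 0, 0, 0], [1, 2, -3.36, 0, 0, 0, 0], [1, 2, -3.36, 0, 0, 0, 0], [1, 1.3, -2.2, 0, 0, 0, 0], [1, 0.7, -1.1, 0, 0, 0, 0], [1, 0, 0, 0, 0, 0, 0], [1, 0, 0, 0, 0, 0, 0], [1, 0, 0, 0, 0, 0, 0]]])

```text
time: 25.18
tcp_pos: [0.433, -0.3061, 0.1882]
tool_rot: [[-0.973, -0.232, -0.0], [-0.232, 0.973, 0.0], [-0.0, 0.0, -1.0]]
wrist_force: [0.3, -0.0, -2.7]
grip_width: 0.0565
gripper_force: 43.3
```

```bash
python3 go.py 103 432.5 -307 41
```

```text
t 25.18 p [ 433.  -306.1  188.2] rotvec [0.02 0.   0.44] w 0.05646105534494577 gf 43.26263666152954 F [ 0.3 -0.  -2.7] q6 [-35.  18.   0.  72.   0. -49.]
[432.5, -307.0, 41.0] shift cm [ 0.07 -0.08 14.72]
```

Call:
send_rows(targets=[[[1, 0.05, -0.08, 2, 0, 0, 0], [1, 0, 0, 4, 0, 0, 0], [1, 0, 0, 4, 0, 0, 0], [1, 0, 0, 2.5, 0, 0, 0], [1, 0, 0, 1.5, 0, 0, 0], [1, 0, 0, 0.7, 0, 0, 0], [1, 0, 0, 0, 0, 0, 0], [1, 0, 0, 0, 0, 0, 0], [1, 0, 0, 0.1, 0, 0, 0], [1, 0, 0, 0, 0, 0, 0]]])

```text
time: 26.42
tcp_pos: [0.4326, -0.3082, 0.0406]
tool_rot: [[-0.973, -0.231, 0.001], [-0.231, 0.973, -0.0], [-0.001, -0.001, -1.0]]
wrist_force: [0.3, 0.5, -1.8]
grip_width: 0.0566
gripper_force: 43.2
```

Call:
send_rows(targets=[[[1, 0, 0.1, 0.1, 0, 0, 0], [1, 0, 0, 0.05, 0, 0, 0], [1, 0, 0, 0, 0, 0, 0], [1, 0, 0, 0, 0, 0, 0]]])

```text
time: 26.92
tcp_pos: [0.4321, -0.3069, 0.039]
tool_rot: [[-0.973, -0.231, -0.0], [-0.231, 0.973, 0.0], [-0.0, 0.0, -1.0]]
wrist_force: [-1.8, 2.0, 3.9]
grip_width: 0.0561
gripper_force: 43.4
```

Call:
send_rows(targets=[[[-1, 0, 0, 0, 0, 0, 0], [-1, 0, 0, 0, 0, 0, 0], [-1, 0, 0, 0, 0, 0, 0], [-1, 0, 0, -1, 0, 0, 0], [-1, 0, 0, -3, 0, 0, 0], [-1, 0, 0, -4, 0, 0, 0], [-1, 0, 0, -4, 0, 0, 0], [-1, 0, 0, -4, 0, 0, 0], [-1, 0, 0, -3, 0, 0, 0], [-1, 0, 0, 0, 0, 0, 0]]])

```text
time: 28.18
tcp_pos: [0.4337, -0.3081, 0.2323]
tool_rot: [[-0.973, -0.231, 0.006], [-0.231, 0.973, -0.004], [-0.005, -0.005, -1.0]]
wrist_force: [-0.9, -0.6, 0.4]
grip_width: 0.0852
gripper_force: 0.0
```

Call:
send_rows(targets=[[[-1, 0, 0, 0, 0, 0, 10], [-1, 0, 0, 0, 0, 0, 10], [-1, 0, 0, 0, 0, 0, 10], [-1, 0, 0, 0, 0, 0, 10], [-1, 0, 0, 0, 0, 0, 10], [-1, 0, 0, 0, 0, 0, 10], [-1, 0, 0, 0, 0, 0, 10], [-1, 0, 0, 0, 0, 0, 10], [-1, 0, 0, 0, 0, 0, 10], [-1, 0, 0, 0, 0, 0, 0]]])

```text
time: 29.42
tcp_pos: [0.4316, -0.3066, 0.2276]
tool_rot: [[-0.233, 0.973, -0.002], [0.973, 0.233, 0.001], [0.002, -0.001, -1.0]]
wrist_force: [0.5, 0.6, -0.6]
grip_width: 0.085
gripper_force: 0.0
```

```bash
python3 go.py 13.4 479.6 199.3 225
python3 - <<'E'
from h import *
c=cam("wrist");im=c["image"];save(im,"pics/w6.png")
E
```

```text
t 29.43 p [ 431.6 -306.6  227.6] rotvec [-0.08 -0.09  0.06] w 0.0849809708282577 gf 0.0 F [ 0.5  0.6 -0.6] q6 [-35.  17.   4.  77.  -0.  41.]
[479.6, 199.3, 225.0] shift cm [48.09 16.45  0.31]
```

View pics/w6.png

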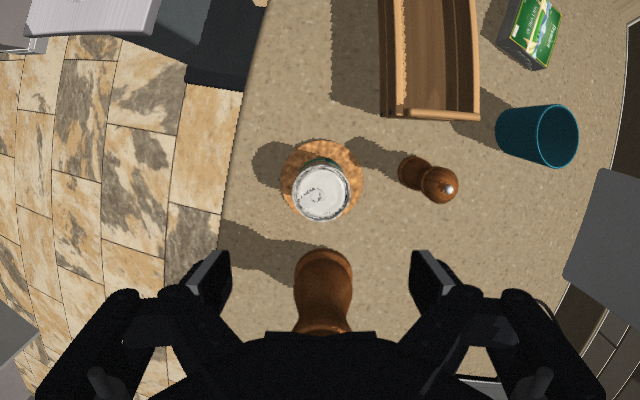

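The tin (322,190) stands upright on the trivet (321,180). Heading to the herb jar.

Call:
send_rows(targets=[[[-1, 2, 0.7, 0, 0, 0, 0], [-1, 4.2, 1.44, 0, 0, 0, 0], [-1, 4.2, 1.44, 0, 0, 0, 0], [-1, 4.2, 1.44, 0, 0, 0, 0], [-1, 4.2, 1.44, 0, 0, 0, 0], [-1, 4.2, 1.44, 0, 0, 0, 0], [-1, 4.2, 1.44, 0, 0, 0, 0], [-1, 4.2, 1.44, 0, 0, 0, 0], [-1, 4.2, 1.44, 0, 0, 0, 0], [-1, 4.2, 1.44, 0, 0, 0, 0]]])

```text
time: 30.72
tcp_pos: [0.4722, 0.114, 0.2287]
tool_rot: [[-0.233, 0.972, -0.0], [0.972, 0.233, 0.0], [0.0, -0.0, -1.0]]
wrist_force: [-0.2, -0.8, 0.6]
grip_width: 0.0855
gripper_force: 0.0
```

Call:
send_rows(targets=[[[-1, 4.2, 1.44, 0, 0, 0, 0], [-1, 3, 1, 0, 0, 0, 0], [-1, 1.1, 0.35, 0, 0, 0, 0], [-1, 0, 0, 0, 0, 0, 0], [-1, 0, 0, 0, 0, 0, 0], [-1, 0, 0, 0, 0, 0, 0]]])

```text
time: 31.48
tcp_pos: [0.4811, 0.1979, 0.2289]
tool_rot: [[-0.23, 0.973, 0.0], [0.973, 0.23, -0.0], [-0.0, 0.0, -1.0]]
wrist_force: [0.4, -0.3, -0.2]
grip_width: 0.0852
gripper_force: 0.0
```

```bash
python3 go.py 13.4 479.6 199.3 82
python3 - <<'E'
from h import *
c=cam("wrist");im=c["image"];save(im,"pics/w7.png");H=cv2.cvtColor(im,cv2.COLOR_RGB2HSV).astype(int)
m=(((H[...,0]<8)|(H[...,0]>172))&(H[...,1]>140)&(H[...,2]>90)).astype(np.uint8);m=cv2.morphologyEx(m,cv2.MORPH_CLOSE,np.ones((5,5)))
for k in cv2.findContours(m,0,1)[0]:
    if cv2.contourArea(k)>200:
        P=np.array([onz(c,*q[0],.106,True)[:2] for q in k])*1e3;print(cv2.boundingRect(k),np.round(cv2.minEnclosingCircle(P.astype(np.float32))[0],1),cv2.minEnclosingCircle(P.astype(np.float32))[1])
t=cam("top");H=cv2.cvtColor(t["image"],cv2.COLOR_RGB2HSV).astype(int);u0,v0,u1,v1=380,205,445,270;h=H[v0:v1,u0:u1]
for n,m,z in(("tin",(h[...,1]<55)&(h[...,2]>120),.08),):
    k=max(cv2.findContours(m.astype(np.uint8),0,1)[0],key=cv2.contourArea);(x,y),r=cv2.minEnclosingCircle(k);print(n,x+u0,y+v0,r,onz(t,x+u0,y+v0,z))
save(t["image"],"pics/t2.png")
E
```

```text
t 31.48 p [481.1 197.9 228.9] rotvec [ 0.    0.01 -0.13] w 0.08519601005746742 gf 0.0 F [ 0.4 -0.3 -0.2] q6 [22. 16.  3. 77. -0. 99.]
[479.6, 199.3, 82.0] shift cm [ 0.17 -0.11 14.69]
(298, 166, 49, 51) [482.3 206. ] 23.077425003051758
(621, 164, 16, 32) [875.4 322.5] 22.560791015625
(623, 93, 17, 65) [869.1 398.1] 44.42769241333008
(439, 0, 103, 34) [602.7 422. ] 60.66615676879883
tin 418.47368240356445 238.47368240356445 14.263648986816406 [ 0.43240787 -0.30469427  0.08      ]
```

Call:
send_rows(targets=[[[-1, 0.4, -0.05, 2, 0, 0, 0], [-1, 0.2, 0, 4, 0, 0, 0], [-1, 0, 0, 3, 0, 0, 0], [-1, 0, 0, 0, 0, 0, 0], [-1, 0, 0, 0, 0, 0, 0]]])

```text
time: 32.2
tcp_pos: [0.4801, 0.2047, 0.1399]
tool_rot: [[-0.23, 0.973, 0.002], [0.973, 0.23, 0.001], [0.0, 0.002, -1.0]]
wrist_force: [0.5, 0.4, 1.1]
grip_width: 0.0854
gripper_force: 0.0
```

```bash
python3 go.py 13.4 481.5 204 83
python3 - <<'E'
from h import *
c=cam("wrist");im=c["image"];save(im,"pics/w8.png")
H=cv2.cvtColor(im,cv2.COLOR_RGB2HSV).astype(int)
m=(((H[...,0]<8)|(H[...,0]>172))&(H[...,1]>140)&(H[...,2]>90)).astype(np.uint8);m=cv2.morphologyEx(m,cv2.MORPH_CLOSE,np.ones((7,7)))
k=max(cv2.findContours(m[100:330,230:420],0,1)[0],key=cv2.contourArea)
P=np.array([onz(c,q[0][0]+230,q[0][1]+100,.106,True)[:2] for q in k])*1e3;print(cv2.boundingRect(k),cv2.minEnclosingCircle(P.astype(np.float32)),P.min(0),P.max(0))
E
```

```text
t 32.2 p [480.1 204.7 139.9] rotvec [ 0.09 -0.01 -0.08] w 0.08539731189814732 gf 0.0 F [0.5 0.4 1.1] q6 [ 23.  19.  -6.  64.  -0. 100.]
[481.5, 204.0, 83.0] shift cm [-0.1   0.11  5.69]
(57, 97, 71, 72) ((482.701171875, 206.4240264892578), 24.10603904724121) [459.45370314 182.34963024] [503.40692969 230.29913228]
```

View pics/w8.png

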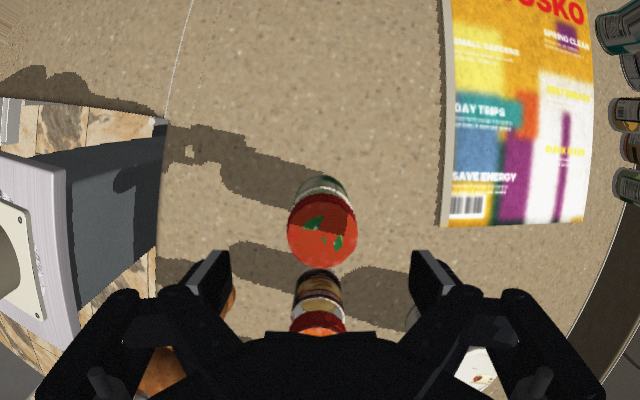

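The herb cap (322,230), red with green marks, is confirmed between the fingers. Gripping it.

Call:
send_rows(targets=[[[-1, 0, 0.1, 2, 0, 0, 0], [-1, 0, 0, 2, 0, 0, 0], [-1, 0, 0, 1.4, 0, 0, 0], [-1, 0, 0, 0.3, 0, 0, 0], [1, 0, 0, 0, 0, 0, 0], [1, 0, 0, 0, 0, 0, 0], [1, 0, 0, 0, 0, 0, 0], [1, 0, 0, 0, 0, 0, 0], [1, 0, 0, 0, 0, 0, 0], [1, 0, 0, 0, 0, 0, 0]]])

```text
time: 33.5
tcp_pos: [0.481, 0.2052, 0.0827]
tool_rot: [[-0.231, 0.973, 0.002], [0.973, 0.231, 0.001], [0.0, 0.002, -1.0]]
wrist_force: [-0.6, 0.6, 5.6]
grip_width: 0.0434
gripper_force: 40.7
```

```bash
python3 go.py 13.4 481.5 204 235 499 -100 235
```

```text
t 33.5 p [481.  205.2  82.7] rotvec [ 0.12 -0.02 -0.05] w 0.04344766074471141 gf 40.72798311710358 F [-0.6  0.6  5.6] q6 [ 23.  23. -11.  57.  -0. 100.]
[481.5, 204.0, 235.0] shift cm [ -0.12   0.05 -15.23]
[499.0, -100.0, 235.0] shift cm [-2.998e+01 -5.320e+00 -2.000e-02]
```

Call:
send_rows(targets=[[[1, 0, 0, -0.5, 0, 0, 0], [1, 0, 0, -1.5, 0, 0, 0], [1, 0, 0, -3, 0, 0, 0], [1, 0, 0, -4, 0, 0, 0], [1, 0, 0, -4, 0, 0, 0], [1, 0, 0, -2.2, 0, 0, 0], [1, -2, -0.35, 0, 0, 0, 0], [1, -4, -0.71, 0, 0, 0, 0], [1, -4, -0.71, 0, 0, 0, 0], [1, -4, -0.71, 0, 0, 0, 0]]])

```text
time: 34.75
tcp_pos: [0.4872, 0.0606, 0.2325]
tool_rot: [[-0.23, 0.973, -0.003], [0.973, 0.23, -0.001], [-0.0, -0.003, -1.0]]
wrist_force: [0.4, -0.6, -2.0]
grip_width: 0.043
gripper_force: 41.0
```

Call:
send_rows(targets=[[[1, -4, -0.71, 0, 0, 0, 0], [1, -4, -0.71, 0, 0, 0, 0], [1, -4, -0.71, 0, 0, 0, 0], [1, -2.5, -0.45, 0, 0, 0, 0], [1, -1.5, -0.27, 0, 0, 0, 0], [1, 0, 0, 0, 0, 0, 0], [1, 0, 0, 0, 0, 0, 0], [1, 0, 0, 0, 0, 0, 0]]])

```text
time: 35.75
tcp_pos: [0.4976, -0.0984, 0.2337]
tool_rot: [[-0.232, 0.973, -0.0], [0.973, 0.232, 0.0], [0.0, -0.0, -1.0]]
wrist_force: [-0.1, 0.1, -1.3]
grip_width: 0.043
gripper_force: 41.0
```

```bash
python3 go.py 13.4 499 -100 91
```

```text
t 35.75 p [497.6 -98.4 233.7] rotvec [-0.   -0.01  0.04] w 0.043031099098620844 gf 41.024508476257324 F [-0.1  0.1 -1.3] q6 [-11.  15.   2.  77.   0.  65.]
[499.0, -100.0, 91.0] shift cm [-0.2   0.1  14.27]
```

Call:
send_rows(targets=[[[1, -0.1, 0.1, 2, 0, 0, 0], [1, -0.1, 0, 4, 0, 0, 0], [1, 0, 0, 4, 0, 0, 0], [1, 0, 0, 2.5, 0, 0, 0], [1, 0, 0, 1, 0, 0, 0], [1, 0, 0, 0.5, 0, 0, 0], [1, 0, 0, 0, 0, 0, 0], [1, 0, 0, 0, 0, 0, 0], [1, 0, 0, 0.1, 0, 0, 0], [1, 0, 0, 0, 0, 0, 0]]])

```text
time: 37.0
tcp_pos: [0.4992, -0.1011, 0.093]
tool_rot: [[-0.231, 0.973, 0.001], [0.973, 0.231, -0.0], [-0.0, 0.001, -1.0]]
wrist_force: [-0.7, 0.9, -0.7]
grip_width: 0.0431
gripper_force: 41.0
```

Call:
send_rows(targets=[[[1, 0.1, 0, 0.1, 0, 0, 0], [1, 0, 0, 0.1, 0, 0, 0], [1, 0, 0, 0, 0, 0, 0], [1, 0, 0, 0, 0, 0, 0]]])

```text
time: 37.5
tcp_pos: [0.4989, -0.1001, 0.0908]
tool_rot: [[-0.231, 0.973, 0.0], [0.973, 0.231, -0.0], [-0.0, 0.0, -1.0]]
wrist_force: [-0.8, -0.4, -0.4]
grip_width: 0.043
gripper_force: 41.1
```

Call:
send_rows(targets=[[[1, 0, 0, 0.04, 0, 0, 0], [-1, 0, 0, 0, 0, 0, 0], [-1, 0, 0, 0, 0, 0, 0], [-1, 0, 0, 0, 0, 0, 0], [-1, 0, 0, -1, 0, 0, 0], [-1, 0, 0, -3, 0, 0, 0], [-1, 0, 0, -4, 0, 0, 0], [-1, 0, 0, -4, 0, 0, 0], [-1, 0, 0, -3, 0, 0, 0], [-1, 0, 0, 0, 0, 0, 0]]])

```text
time: 38.75
tcp_pos: [0.5007, -0.1004, 0.2437]
tool_rot: [[-0.231, 0.973, 0.007], [0.973, 0.231, -0.001], [-0.003, 0.006, -1.0]]
wrist_force: [1.0, 0.9, 0.2]
grip_width: 0.0852
gripper_force: 0.0
```

```bash
python3 go.py 13.4 385.2 75 235 385.2 75 115
```

```text
t 38.75 p [ 500.7 -100.4  243.7] rotvec [ 0.36  0.17 -0.05] w 0.08520962400453151 gf 0.0 F [1.  0.9 0.2] q6 [-11.  14.   3.  78.  -0.  65.]
[385.2, 75.0, 235.0] shift cm [19.73 -7.19  0.77]
[385.2, 75.0, 115.0] shift cm [ 0.04 -0.08 12.  ]
```

Call:
send_rows(targets=[[[-1, 2, -0.72, 0, 0, 0, 0], [-1, 4, -1.45, 0, 0, 0, 0], [-1, 4, -1.45, 0, 0, 0, 0], [-1, 4, -1.45, 0, 0, 0, 0], [-1, 3.5, -1.3, 0, 0, 0, 0], [-1, 2.23, -0.75, 0, 0, 0, 0], [-1, 0, 0, 0, 0, 0, 0], [-1, 0, 0, 0, 0, 0, 0], [-1, 0, 0, 0, 0, 0, 0]]])

```text
time: 39.88
tcp_pos: [0.3843, 0.0749, 0.24]
tool_rot: [[-0.23, 0.973, -0.0], [0.973, 0.23, -0.0], [-0.0, -0.0, -1.0]]
wrist_force: [-0.0, -0.7, -0.4]
grip_width: 0.0854
gripper_force: 0.0
```

```bash
python3 go.py 13.4 385.2 75 114.5
python3 - <<'E'
from h import *
c=cam("wrist");im=c["image"];save(im,"pics/w9.png");H=cv2.cvtColor(im,cv2.COLOR_RGB2HSV).astype(int)
u0,v0,u1,v1=280,190,365,320;h=H[v0:v1,u0:u1];m=((h[...,1]<80)&(h[...,2]>130)).astype(np.uint8)
for k in cv2.findContours(m,0,1)[0]:
    (x,y),r=cv2.minEnclosingCircle(k)
    if 4<r<20: print(x+u0,y+v0,r,onz(c,x+u0,y+v0,.168,True))
E
```

```text
t 39.88 p [384.3  74.9 240. ] rotvec [-0.03  0.01 -0.12] w 0.08538018974398111 gf 0.0 F [-0.  -0.7 -0.4] q6 [ 11.   1. -13.  76.  -0.  88.]
[385.2, 75.0, 114.5] shift cm [-0.    0.09 12.55]
321.7162170410156 217.33783721923828 7.649869918823242 [0.3861397  0.07450556 0.168     ]
```

Mill finial at (386,74.5), as placed. Gripping it.

Call:
send_rows(targets=[[[-1, 0, 0.1, 2, 0, 0, 0], [-1, 0, 0, 4, 0, 0, 0], [-1, 0, 0, 3.5, 0, 0, 0], [-1, 0, 0, 2, 0, 0, 0], [-1, 0, 0, 1.05, 0, 0, 0], [-1, 0, 0, 0, 0, 0, 0], [-1, 0, 0, 0, 0, 0, 0]]])

```text
time: 40.8
tcp_pos: [0.3859, 0.0757, 0.1156]
tool_rot: [[-0.231, 0.973, 0.002], [0.973, 0.231, 0.0], [-0.0, 0.002, -1.0]]
wrist_force: [-0.3, -0.1, 1.6]
grip_width: 0.0851
gripper_force: 0.0
```

Call:
send_rows(targets=[[[1, 0, 0, 0, 0, 0, 0], [1, 0, 0, 0, 0, 0, 0], [1, 0, 0, 0, 0, 0, 0], [1, 0, 0, 0, 0, 0, 0], [1, 0, 0, 0, 0, 0, 0], [1, 0, 0, 0, 0, 0, 0]]])

```text
time: 41.55
tcp_pos: [0.3857, 0.0758, 0.1158]
tool_rot: [[-0.231, 0.973, 0.002], [0.973, 0.231, 0.0], [-0.0, 0.002, -1.0]]
wrist_force: [-0.6, -1.7, 5.3]
grip_width: 0.047
gripper_force: 40.7
```

```bash
python3 go.py 13.4 385 75 285 513 -159.5 285 513 -159.5 122
```

```text
t 41.55 p [385.7  75.8 115.8] rotvec [ 0.12  0.01 -0.05] w 0.04697802310346585 gf 40.69727996175061 F [-0.6 -1.7  5.3] q6 [ 11.   7. -26.  56.  -0.  88.]
[385.0, 75.0, 285.0] shift cm [ -0.07  -0.05 -16.92]
[513.0, -159.5, 285.0] shift cm [-2.577e+01  7.040e+00  2.000e-02]
[513.0, -159.5, 122.0] shift cm [ 0.   -0.03 16.3 ]
```

Call:
send_rows(targets=[[[1, 0, 0, -0.5, 0, 0, 0], [1, 0, 0, -1.5, 0, 0, 0], [1, 0, 0, -3, 0, 0, 0], [1, 0, 0, -4, 0, 0, 0], [1, 0, 0, -4, 0, 0, 0], [1, 0, 0, -2.9, 0, 0, 0], [1, 0, 0, -1, 0, 0, 0], [1, 0, 0, 0, 0, 0, 0]]])

```text
time: 42.55
tcp_pos: [0.3849, 0.0757, 0.2835]
tool_rot: [[-0.231, 0.973, -0.0], [0.973, 0.231, 0.0], [0.0, -0.0, -1.0]]
wrist_force: [-0.6, 0.1, -2.6]
grip_width: 0.0466
gripper_force: 41.5
```

Call:
send_rows(targets=[[[1, -2, 0.54, 0, 0, 0, 0], [1, -4, 1.1, 0, 0, 0, 0], [1, -4, 1.1, 0, 0, 0, 0], [1, -4, 1.1, 0, 0, 0, 0], [1, -4, 1.1, 0, 0, 0, 0], [1, -3.8, 1.05, 0, 0, 0, 0], [1, -2.7, 0.75, 0, 0, 0, 0], [1, -1.2, 0.3, 0, 0, 0, 0], [1, 0, 0, 0, 0, 0, 0], [1, 0, 0, 0, 0, 0, 0]]])

```text
time: 43.8
tcp_pos: [0.5122, -0.1571, 0.2834]
tool_rot: [[-0.232, 0.973, -0.001], [0.973, 0.232, 0.001], [0.001, -0.001, -1.0]]
wrist_force: [0.7, -1.0, -1.0]
grip_width: 0.0464
gripper_force: 41.5
```

```bash
python3 go.py 13.4 513.2 -159.2 124
```

```text
t 43.8 p [ 512.2 -157.1  283.4] rotvec [-0.06 -0.06  0.  ] w 0.046382669786061884 gf 41.53418928006431 F [ 0.7 -1.  -1. ] q6 [-17.  17.  13.  85.   0.  60.]
[513.2, -159.2, 124.0] shift cm [-0.24  0.06 15.94]
```

Call:
send_rows(targets=[[[1, 0, 0, 1.5, 0, 0, 0], [1, 0, 0, 3, 0, 0, 0], [1, 0, 0, 2.5, 0, 0, 0], [1, 0, 0, 0, 0, 0, 0], [1, 0, 0, 0, 0, 0, 0], [1, 0, 0, 0, 0, 0, 0]]])

```text
time: 44.55
tcp_pos: [0.5137, -0.1581, 0.2155]
tool_rot: [[-0.231, 0.973, 0.003], [0.973, 0.231, -0.001], [-0.002, 0.003, -1.0]]
wrist_force: [0.1, 0.1, -1.3]
grip_width: 0.0468
gripper_force: 41.7
```

```bash
python3 go.py 13.4 513.2 -159.2 124
```

```text
t 44.55 p [ 513.7 -158.1  215.5] rotvec [ 0.15  0.09 -0.03] w 0.04681503139258843 gf 41.65233496169094 F [ 0.1  0.1 -1.3] q6 [-17.  18.   4.  76.   0.  60.]
[513.2, -159.2, 124.0] shift cm [-0.08 -0.09  9.15]
```

Call:
send_rows(targets=[[[1, -0.1, 0, 1.5, 0, 0, 0], [1, 0, 0, 3, 0, 0, 0], [1, 0, 0, 2.5, 0, 0, 0], [1, 0, 0, 1.2, 0, 0, 0], [1, 0, 0, 0.6, 0, 0, 0], [1, 0, 0, 0, 0, 0, 0], [1, 0, 0, 0, 0, 0, 0], [1, 0, 0, 0.1, 0, 0, 0], [1, 0, 0, 0, 0, 0, 0]]])

```text
time: 45.68
tcp_pos: [0.5132, -0.1591, 0.1251]
tool_rot: [[-0.231, 0.973, 0.001], [0.973, 0.231, -0.0], [-0.0, 0.001, -1.0]]
wrist_force: [0.2, 0.1, -0.5]
grip_width: 0.0468
gripper_force: 41.7
```

Call:
send_rows(targets=[[[1, 0, 0, 0.1, 0, 0, 0], [1, 0, 0, 0.05, 0, 0, 0], [1, 0, 0, 0, 0, 0, 0], [1, 0, 0, 0, 0, 0, 0]]])

```text
time: 46.18
tcp_pos: [0.5133, -0.1592, 0.1238]
tool_rot: [[-0.231, 0.973, 0.001], [0.973, 0.231, -0.0], [-0.001, 0.001, -1.0]]
wrist_force: [-1.9, -0.6, 3.0]
grip_width: 0.0467
gripper_force: 41.9
```

Contact. I'll release, lift, and go for the spice jar.

Call:
send_rows(targets=[[[-1, 0, 0, 0, 0, 0, 0], [-1, 0, 0, 0, 0, 0, 0], [-1, 0, 0, 0, 0, 0, 0], [-1, 0, 0, -1, 0, 0, 0], [-1, 0, 0, -3, 0, 0, 0], [-1, 0, 0, -4, 0, 0, 0], [-1, 0, 0, -3, 0, 0, 0], [-1, 0, 0, -1, 0, 0, 0], [-1, 0, 0, 0, 0, 0, 0]]])

```text
time: 47.3
tcp_pos: [0.5133, -0.1591, 0.2437]
tool_rot: [[-0.231, 0.973, 0.001], [0.973, 0.231, -0.0], [-0.001, 0.001, -1.0]]
wrist_force: [-0.5, 0.5, -0.1]
grip_width: 0.0854
gripper_force: 0.0
```

```bash
python3 go.py 13.4 502 115.3 235 502 115.3 140
```

```text
t 47.3 p [ 513.3 -159.1  243.7] rotvec [ 0.06  0.03 -0.05] w 0.08539101241093279 gf 0.0 F [-0.5  0.5 -0.1] q6 [-17.  18.   7.  80.   0.  59.]
[502.0, 115.3, 235.0] shift cm [26.96  5.24  0.86]
[502.0, 115.3, 140.0] shift cm [ 0.01 -0.01  9.5 ]
```

Call:
send_rows(targets=[[[-1, 2, 0.4, 0, 0, 0, 0], [-1, 4, 0.78, 0, 0, 0, 0], [-1, 4, 0.78, 0, 0, 0, 0], [-1, 4, 0.78, 0, 0, 0, 0], [-1, 4, 0.78, 0, 0, 0, 0], [-1, 4, 0.78, 0, 0, 0, 0], [-1, 3, 0.6, 0, 0, 0, 0], [-1, 1.9, 0.34, 2, 0, 0, 0], [-1, 0, 0, 4, 0, 0, 0], [-1, 0, 0, 4, 0, 0, 0]]])

```text
time: 48.55
tcp_pos: [0.5003, 0.1162, 0.1411]
tool_rot: [[-0.233, 0.973, -0.002], [0.973, 0.233, -0.0], [0.0, -0.002, -1.0]]
wrist_force: [0.3, -1.1, 0.4]
grip_width: 0.0852
gripper_force: 0.0
```

Call:
send_rows(targets=[[[-1, 0, 0, 0, 0, 0, 0], [-1, 0, 0, 0, 0, 0, 0], [-1, 0, 0, 0, 0, 0, 0]]])

```text
time: 48.92
tcp_pos: [0.5031, 0.1152, 0.1451]
tool_rot: [[-0.231, 0.973, 0.003], [0.973, 0.231, 0.001], [0.0, 0.003, -1.0]]
wrist_force: [-0.3, 0.2, -0.3]
grip_width: 0.0855
gripper_force: 0.0
```

```bash
python3 go.py 13.4 502 115.3 84.5
python3 - <<'E'
from h import *
c=cam("wrist");im=c["image"];H=cv2.cvtColor(im,cv2.COLOR_RGB2HSV).astype(int)
m=(((H[...,0]<16)|(H[...,0]>172))&(H[...,1]>170)&(H[...,2]>130)).astype(np.uint8)[100:330,230:420]
k=max(cv2.findContours(m,0,1)[0],key=cv2.contourArea)
P=np.array([onz(c,q[0][0]+230,q[0][1]+100,.106,True)[:2] for q in k])*1e3;print(cv2.boundingRect(k),cv2.minEnclosingCircle(P.astype(np.float32)))
E
```

```text
t 48.92 p [503.1 115.2 145.1] rotvec [ 0.19 -0.   -0.05] w 0.08547907506400479 gf 0.0 F [-0.3  0.2 -0.3] q6 [13. 19. -7. 65.  0. 90.]
[502.0, 115.3, 84.5] shift cm [ 0.03 -0.13  6.06]
(50, 108, 69, 53) ((500.09918212890625, 115.96961212158203), 22.073932647705078)
```

Call:
send_rows(targets=[[[-1, 0, -0.13, 2, 0, 0, 0], [-1, 0, 0, 2.4, 0, 0, 0], [-1, 0, 0, 1.2, 0, 0, 0], [-1, 0, 0, 0.45, 0, 0, 0], [1, 0, 0, 0, 0, 0, 0], [1, 0, 0, 0, 0, 0, 0], [1, 0, 0, 0, 0, 0, 0], [1, 0, 0, 0, 0, 0, 0], [1, 0, 0, 0, 0, 0, 0], [1, 0, 0, 0, 0, 0, 0]]])

```text
time: 50.22
tcp_pos: [0.5012, 0.1146, 0.0838]
tool_rot: [[-0.231, 0.973, 0.002], [0.973, 0.231, 0.0], [-0.0, 0.002, -1.0]]
wrist_force: [-1.3, -0.2, 6.1]
grip_width: 0.0433
gripper_force: 40.3
```

```bash
python3 go.py 13.4 502 115.3 235 486.5 -39.2 235
```

```text
t 50.23 p [501.2 114.6  83.8] rotvec [ 0.1   0.   -0.05] w 0.04328331486543333 gf 40.26888728141785 F [-1.3 -0.2  6.1] q6 [ 13.  22. -12.  56.  -0.  90.]
[502.0, 115.3, 235.0] shift cm [  0.05   0.12 -15.12]
[486.5, -39.2, 235.0] shift cm [-1.467e+01 -5.080e+00 -1.000e-02]
```

Call:
send_rows(targets=[[[1, 0, 0, -0.5, 0, 0, 0], [1, 0, 0, -1.5, 0, 0, 0], [1, 0, 0, -3, 0, 0, 0], [1, 0, 0, -4, 0, 0, 0], [1, 0, 0, -4, 0, 0, 0], [1, 0, 0, -2, 0, 0, 0], [1, -2, -0.67, 0, 0, 0, 0], [1, -4, -1.35, 0, 0, 0, 0], [1, -4, -1.35, 0, 0, 0, 0]]])

```text
time: 51.35
tcp_pos: [0.4908, 0.0086, 0.2336]
tool_rot: [[-0.232, 0.973, 0.001], [0.973, 0.232, -0.0], [-0.0, 0.001, -1.0]]
wrist_force: [1.2, -0.2, -1.1]
grip_width: 0.043
gripper_force: 41.0
```

Call:
send_rows(targets=[[[1, -3, -1, 0, 0, 0, 0], [1, -1.7, -0.58, 0, 0, 0, 0], [1, 0, 0, 2, 0, 0, 0], [1, 0, 0, 3, 0, 0, 0], [1, 0, 0, 1, 0, 0, 0], [1, 0, 0, 0, 0, 0, 0], [1, 0, 0, 0, 0, 0, 0], [1, 0, 0, 0, 0, 0, 0]]])

```text
time: 52.35
tcp_pos: [0.4872, -0.0399, 0.1739]
tool_rot: [[-0.231, 0.973, 0.002], [0.973, 0.231, -0.0], [-0.001, 0.002, -1.0]]
wrist_force: [-0.7, -0.4, -1.1]
grip_width: 0.0432
gripper_force: 41.0
```

```bash
python3 go.py 13.4 487 -40 92
```

```text
t 52.35 p [487.2 -39.9 173.9] rotvec [ 0.11  0.04 -0.03] w 0.043221265482126195 gf 41.01596653461456 F [-0.7 -0.4 -1.1] q6 [-5. 14. -8. 68.  0. 72.]
[487.0, -40.0, 92.0] shift cm [ 0.   -0.04  8.19]
```

Call:
send_rows(targets=[[[1, 0, 0, 1.5, 0, 0, 0], [1, 0, 0, 3, 0, 0, 0], [1, 0, 0, 2.2, 0, 0, 0], [1, 0, 0, 0.9, 0, 0, 0], [1, 0, 0, 0.3, 0, 0, 0], [1, 0, 0, 0, 0, 0, 0], [1, 0, 0, 0, 0, 0, 0], [1, 0, 0, 0.1, 0, 0, 0], [1, 0, 0, 0, 0, 0, 0]]])

```text
time: 53.48
tcp_pos: [0.4866, -0.04, 0.093]
tool_rot: [[-0.231, 0.973, 0.0], [0.973, 0.231, -0.0], [-0.0, 0.0, -1.0]]
wrist_force: [-0.4, 0.3, -1.3]
grip_width: 0.0433
gripper_force: 41.0
```

Call:
send_rows(targets=[[[1, 0, 0, 0.1, 0, 0, 0], [1, 0, 0, 0.05, 0, 0, 0], [1, 0, 0, 0, 0, 0, 0], [1, 0, 0, 0, 0, 0, 0]]])

```text
time: 53.98
tcp_pos: [0.4867, -0.0401, 0.0919]
tool_rot: [[-0.231, 0.973, 0.001], [0.973, 0.231, -0.0], [-0.0, 0.001, -1.0]]
wrist_force: [-1.4, -0.8, 5.4]
grip_width: 0.043
gripper_force: 41.6
```

Contact. Release, rise, and back off so the arm is out of the way for a final look.

Call:
send_rows(targets=[[[-1, 0, 0, 0, 0, 0, 0], [-1, 0, 0, 0, 0, 0, 0], [-1, 0, 0, 0, 0, 0, 0], [-1, 0, 0, -1, 0, 0, 0], [-1, 0, 0, -3, 0, 0, 0], [-1, 0, 0, -4, 0, 0, 0], [-1, 0, 0, -4, 0, 0, 0], [-1, 0, 0, -4, 0, 0, 0], [-1, 0, 0, -4, 0, 0, 0], [-1, 0, 0, -2, 0, 0, 0]]])

```text
time: 55.22
tcp_pos: [0.4872, -0.04, 0.3147]
tool_rot: [[-0.231, 0.973, 0.005], [0.973, 0.231, -0.0], [-0.001, 0.005, -1.0]]
wrist_force: [-0.1, -0.2, 0.4]
grip_width: 0.0854
gripper_force: 0.0
```

Call:
send_rows(targets=[[[-1, 2, -2, 0, 0, 0, 0], [-1, 3, -3, 0, 0, 0, 0], [-1, 3, -3, 0, 0, 0, 0], [-1, 3, -3, 0, 0, 0, 0], [-1, 2, -2, 0, 0, 0, 0], [-1, 0, 0, 0, 0, 0, 0], [-1, 0, 0, 0, 0, 0, 0]]])

```text
time: 56.1
tcp_pos: [0.3306, 0.0564, 0.3119]
tool_rot: [[-0.231, 0.973, 0.002], [0.973, 0.231, 0.0], [-0.0, 0.002, -1.0]]
wrist_force: [0.5, 0.2, -0.2]
grip_width: 0.0854
gripper_force: 0.0
```

Run:
```python
from h import *
t=cam("top");s=cam("scene")
a=cv2.resize(t["image"][165:275,260:450],(760,440),interpolation=cv2.INTER_CUBIC);o=np.zeros((600,760,3),np.uint8);o[:440]=a
o[440:,:320]=cv2.resize(s["image"][140:300,180:500],(320,160));o[440:,320:]=cv2.resize(t["image"],(440,160)) 
save(o,"pics/fin.png");s=readout.sense();print(s["tcp_pos"],s["wrist_force"])
```

```text
[0.33069382 0.05618179 0.31143744] [-0.00676321  0.20415469 -0.05774823]
```

View pics/fin.png

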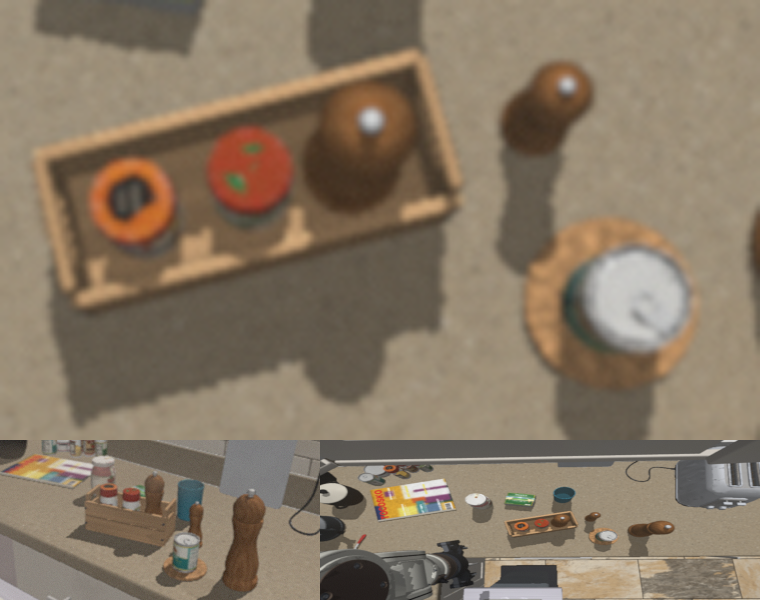

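The final view shows the spice jar (130,200), herb jar (250,172) and mill (365,130) upright in the caddy. The tin (635,298) is on the trivet, offset only by parallax. Jam, butter and beaker haven't moved. Handing in.

```bash
python3 -c "
from cell import manip
print(manip.finish_job())"
```

```text
the job is handed in; nothing more can be done
None
```

I handed the job in at about 56 s: the tin is on the middle of the trivet (within about 3 mm), the herb jar is in the middle of the caddy, the mill and spice jar are back at their own ends, and nothing else was moved.

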